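# Bolt the vial rack to the shaker and load the vials

### The arm

A 6-joint arm with a two-finger parallel gripper is mounted at the origin on the work surface. World frame = base frame: x ahead of the robot, y to its left, z up, the work surface at z = 0. Lengths are in m, angles in degrees, forces in N, time in s.
With the tool pointing down it reaches from about 0.275 to 0.725 m from the base axis. Payload 15.9 kg.
Tool frame: the origin (TCP) lies at the very end of the fingers, on their centre line; the grasp point (between the pads) lies 19 mm behind it (hold_point_z is the z of the grasp point in the tool frame, in m); z points along the fingers, y is the line along which they close (so a half turn about z gives the same grasp; the last joint's range is limited). The gripper opens to 85 mm and grips with 20 to 120 N. Pads are 22 mm wide; open, the fingers measure 114 mm over their backs; the gripper's body (76 mm by 85 mm) begins 54 mm behind the grasp point. The pads swing forward as they close: fully open they stand 13 mm farther back than shut.
Start: joints at [65.546, 12.198, -1.971, 75.831, 0, 90], TCP at [0.207, 0.455, 0.231] pointing down, gripper open.
Joint ranges: [-170.91, 170.91], [-42.67, 98.43], [-65.05, 77.54], [-120.47, 116.71], [-90, 82.35], [-180, 180]. Speed limits (degrees/s): [108.29, 108.29, 136.94, 147.25, 180, 180].

### API

Orientations are given as a 3x3 rotation matrix whose columns are the frame's x, y, z axes.
In Python, from cell import read_state, snapshot, job_done, trace, mark_of, hold_point_z gives the robot as it stands. The module is installed in compiled form; this text tells all that it offers.
- The arm moves only by the tool drive_tool, never from a script. Its argument "commands" is text: rows parted by semicolons, each of 7 numbers parted by spaces: the shift along the tool's x, y, z each as a share of 0.25 m, from -1 to 1, then the turn, a rotation vector about the tool's x, y, z each as a share of pi/2 rad, from -1 to 1, then the closure, from 0 (fully open) to 1 (shut). In form: x y z rx ry rz jaw; .... A call has 1 to 12 rows; each row is the pose to reach, as a shift and turn from the pose commanded when the call began, along the tool's axes at that moment; what a row does not reach only later rows make up. A row lasts 1/10 s, in which the tool goes at most 50 mm and 8.59 degrees, less where a joint would pass 70% of its speed; a pose out of reach is approached as far as the arm can. A call with a number of a shift or a turn outside -1 to 1 is refused whole. A call with a gripper value outside its range is refused whole. The fingers move at their own pace and stop on an object; the grip force is fixed at half the most. Time passes only in rows, so rows that repeat a pose let the fingers close. It gives the time, the measured TCP pose, the force, the opening and the grip force at its end, in the units of the state.
- read_state(): the state, without advancing time (a new reading comes with each control period).
- snapshot(name): name is "scene" or "top" or "wrist"; returns a dict with "pixels" (400x640x3 uint8, blue, green, red), "fx", "fy", "cx", "cy" (pixels), "cam_to_world" (4x4, takes a point from camera to world coordinates); the wrist camera has in their place "tool_from_camera" (4x4, takes a point from camera to tool coordinates, whose origin is the TCP and whose axes are the flange's). Camera axes: x right, y up, looking along -z (the intrinsics and any distortion apply to the point x, -y, -z); pixel columns grow to the right and rows downward; lengths in m; the calibration is good to about 2 mm. A picture is of the moment at which its call begins: read the wrist's pose just before it. There is no depth.
- job_done(): hands the job in; it is judged then, once.
Trained networks look in a picture, given as the dict that the camera call returned (one of the last four; its "shot" number tells which), for a name from the list of things; names that differ only in an ending like _2 or _b are one class to them, and where a whole thing is asked for, a point or a joint stands for the part that bears it (a point fixed in the world has none). Each returns a list of dicts, best first, with "p" (0 to 1); they miss things now and then, are a little off and sometimes report something else, mostly with a low value. They report only what shows in the picture. A call takes as long as a camera call. They do not tell look-alikes from the thing itself.
- trace(picture, target): "mask" (400x640 bool, what is visible of it).
- mark_of(picture, target): "location" ([x, y, z] in m, in the coordinates of the camera as it stood for that picture, good to about 4 mm: a listed point, or the origin of a listed thing).
The state is a dict: "time_s": time; "joints": joint angles; "qd": joint speeds; "effort": joint torques, N m; "position": TCP position; "tcp_rot": TCP orientation; "ft_force": force on the tool from outside, world axes, zero at the start; "torque": the same for the moment, N m; "gripper_width": opening from 0.0 (shut) to 1.0 (fully open); "grasp_force": force on a finger pad.
Only numpy, scipy, OpenCV 4.12 (cv2) and the standard library are available. Lean on these libraries where they do the work, as an engineer would, in place of code of your own. Each camera call takes 0.05 s, during which the arm holds its last target. There are 200 camera calls.

### The job

Fix the dark steel rack to the shaker first: take the T-bolt from its block, drop its head lengthwise into the free end of the platform slot that the rack stands over, turn it a quarter turn clockwise so that it sits square under the lips, slide it into the fork of the rack's foot and screw its knob down firmly. Then lever the wooden case's lid up with the blade of the spatula (never with the fingers while it is shut), swing the lid right open and stand every vial in the rack, one to a cell, without tipping any over. Lay the spatula back on its white mat and leave everything else on the bench where it is.

Things in the scene. Friction and masses are not known exactly. Their poses are not given: they have to be found in the camera images.
- shaker: low fixed shaker with an aluminium platform 260 x 260 mm, its top 80 mm above the bench. Origin: centre of its underside, on the bench; z up. Three T-slots run along its own y axis at x = -70, 0 and 70 mm, open along the top and at both ends: mouth 20 mm wide between lips 7 mm thick, channel below them 31.6 mm wide and 10 mm high, floor 63 mm above the bench. The platform does not move
- slot_free_end (a point): point in the mouth of the middle slot, level with the platform top, 85 mm from the platform's middle towards its -y edge: a free place to drop the T-bolt in (20 mm to either side along the slot will do)
- rack: loose dark steel vial rack (0.8 kg) over the shaker's middle slot, axes parallel to the shaker's. Origin: centre of the underside of its cell box, on the platform top. Box 168 x 46 x 35 mm, open above, four cells 37 x 38 mm at x = -61.5, -20.5, 20.5, 61.5 mm, y = 0, floor 4 mm thick. Keys under it ride in the slot's mouth, so it slides only along the slot. Its flat forked foot runs to -y
- fork_seat (a point): place for the bolt in the fork of the rack's foot, level with the foot's upper face (8 mm above the platform), 77 mm from the rack's origin towards -y; 10 mm either way along the slot will do. The foot is 54 mm wide and ends 105 mm from the origin; the fork's gap is 18 mm wide, open at the -y end, closed 61 mm from the origin
- block: white fixed block 156 x 52 x 40 mm with two square pockets (36 mm), 77 mm apart along its x; the T-bolt hangs in one by its washer, a hexagon screw in the other. Origin: centre of the underside
- tbolt: T-bolt (0.16 kg), head down in the block. Origin: centre of the head's underside; z up along the bolt, x along the head's long side. Head 30 x 17 mm, 8 mm thick; two opposite corners are rounded so that in the channel it turns clockwise (from above) from lengthwise to across, then stops, at most 7 degrees past square. Shank 12 mm thick. With the head on the channel floor the washer is 1.5 to 2 mm clear of the foot
- knob_mid (a point): middle of the bolt's round black knob (40 mm across, 30 mm high), on the bolt's axis, 46 mm above the bolt's origin when the nut is at 0. A dark slot across the steel bolt end in its top runs along the head's long side. Under the knob, in one piece with it, is the washer, 44 mm across, 4 mm thick, its underside 27 mm above the bolt's origin when the nut is at 0
- nut (a joint): angle of the knob on the bolt in rad, growing clockwise seen from above (tightening), 0 to 0.4 at the start, stop at 4.4, 8 mm of travel per turn. The thread drags (0.07 N m): a turn of the knob turns the whole bolt until the head is stopped, and only then does the nut screw down. In the fork it begins to grip at about 3.2 and is firmly tight from about 3.6
- case: fixed wooden vial case, 90 x 180 mm, 83 mm high when shut. Origin: centre of the underside; the front faces its own -x, four pockets along y. Lower half 45 mm high, walls 4 mm, floor 6 mm thick; foam up to 31 mm leaves pockets 36 mm square at y = -63, -21, 21, 63 mm, x = 0
- lid (a joint): angle of the case's lid in rad, 0 shut, opening up and back about a hinge along the case's y axis at its rear (x = 45 mm, z = 45 mm in the case's frame), stop at 1.95. The lid is a shell 38 mm deep, walls 4 mm, its front edge 90 mm from the hinge. The hinge is stiff (0.14 N m): the lid stays where it is left; about 2.5 N at the front edge lift it
- pry_notch (a point): middle of the notch in the top edge of the case's front wall, on the outer face, 41 mm above the bench: 64 mm wide (along y), 8 mm high, right below the front edge of the shut lid, open through the 4 mm wall; behind it 25 mm are free before a vial
- vial0: amber glass vial with a white cap, 28 mm across, 70 mm high, 50 g, upright in a pocket of the case (two to four of the four vials are present). Origin: centre of its underside, z up
- vial1: amber glass vial with a white cap, 28 mm across, 70 mm high, 50 g, upright in a pocket of the case (two to four of the four vials are present). Origin: centre of its underside, z up
- vial2: amber glass vial with a white cap, 28 mm across, 70 mm high, 50 g, upright in a pocket of the case (two to four of the four vials are present). Origin: centre of its underside, z up
- vial3: amber glass vial with a white cap, 28 mm across, 70 mm high, 50 g, upright in a pocket of the case (two to four of the four vials are present). Origin: centre of its underside, z up
- mat: flat white fixed mat, 250 x 120 mm, 3 mm thick. Origin: centre of its underside; long side along x
- spatula: spatula (90 g) lying on the mat, 195 mm long. Origin: underside of the middle of its wooden handle; z up, blade towards +x. Handle 100 mm long, 18 mm wide, 24 mm high; steel blade 22 mm wide, 2.5 mm thick, its middle plane 12 mm above the handle's underside, its tip 145 mm from the middle of the handle
- spatula_mid (a point): middle of the spatula's length, on its axis (47.5 mm towards the blade from the middle of the handle, 12 mm up)
- beaker: empty glass beaker, 60 mm across, 75 mm high; bystander, to be left alone
- reagent: white plastic bottle with a blue cap, 62 mm across, 130 mm high; bystander, to be left alone
- powder: low white plastic jar, 84 mm across, 85 mm high; bystander, to be left alone
- petri: stack of clear dishes, 90 mm across, 36 mm high; bystander, to be left alone
- dish: small white porcelain dish, 72 mm across, 20 mm high; bystander, to be left alone
- hexscrew: plain screw with a steel hexagon head (34 mm across, 18 mm high, above a 44 mm washer) kept in the other pocket of the block; bystander, to be left alone
Not all that is in view belongs to the job. Leave any green or red look-alike of the tbolt alone.

How it is judged (in metres and radians):
On the way, in this order (a step that is already met when the one before it is completed fails the run):
1. the T-bolt's head is down in the rack's slot and turned square under the lips (x of tbolt in the frame of shaker between -0.006 and 0.006 m and z of tbolt in the frame of shaker between 0.058 and 0.068 m and angle between the x axis of tbolt and the x axis of shaker, either way round below 0.3 rad and angle between tbolt's own z axis and vertical below 0.12 rad), for 0.2 s.
2. the bolt is in the fork and its nut is firmly tight, clamping the rack's foot to the platform (all of step 1 and x of tbolt in the frame of rack between -0.008 and 0.008 m and y of tbolt in the frame of rack between -0.093 and -0.06 m and value of joint nut above 2.8 rad and contact force between tbolt and rack above 8 N and contact force between tbolt and shaker above 8 N), for 0.2 s.
3. the spatula's blade has levered the lid up (value of joint lid above 0.2 rad and contact force between spatula and lid above 0.3 N), for 0.1 s.
4. the lid is swung right open (value of joint lid above 1.4 rad), for 0.2 s.
At the end, for the whole second after the job is handed in: Bolt in the middle slot (head under the lips, within 17 degrees of square), in the fork, and clamped with more than 8 N; every vial present stands upright on the floor of a rack cell (within 9 degrees); the spatula lies on its mat, its middle within 50 mm of the mat's middle; the lid is still open (all of step 2 and x of vial0 in the frame of rack between -0.085 and 0.085 m and y of vial0 in the frame of rack between -0.015 and 0.015 m and z of vial0 in the frame of rack between 0 and 0.01 m and angle between each of vial0, vial1, vial2, vial3's own z axis and vertical below 0.15 rad and linear speed of each of vial0, vial1, vial2, vial3, spatula below 0.02 m/s and x of vial1 in the frame of rack between -0.085 and 0.085 m and y of vial1 in the frame of rack between -0.015 and 0.015 m and z of vial1 in the frame of rack between 0 and 0.01 m and x of vial2 in the frame of rack between -0.085 and 0.085 m and y of vial2 in the frame of rack between -0.015 and 0.015 m and z of vial2 in the frame of rack between 0 and 0.01 m and x of vial3 in the frame of rack between -0.085 and 0.085 m and y of vial3 in the frame of rack between -0.015 and 0.015 m and z of vial3 in the frame of rack between 0 and 0.01 m and horizontal distance between spatula_mid and mat below 0.05 m and z of spatula_mid in the frame of mat below 0.022 m and value of joint lid above 1.2 rad); the robot touches nothing.
It fails at once if the fingers touch the shut lid (contact force between the fingers and lid above 1 N and value of joint lid below 0.1 rad).
It fails at once if a vial is tipped over (angle between any of vial0, vial1, vial2, vial3's own z axis and vertical above 0.9 rad).
It fails at once if a bystander is disturbed (moved by more than 30 mm) (distance of any of beaker, reagent, powder, petri, dish, hexscrew from where it was at the start of the episode above 0.03 m).
Of vial0, vial1, vial2, vial3 only 2 to 4 are there at a start; the rules pass over those that are not, and their reading is None.
At some moment in a run one of spatula may be knocked a few centimetres aside while the robot is not near it.
It also fails if it takes over 210 s, if anything falls off the work surface, if the arm or the gripper's body presses on something with over 40 N, if the wrist force passes 120 N, or if a joint passes its speed limit or range.

## Working session

There is one attempt and no reset: what is moved stays moved. The work goes in short steps, Python scripts to look and compute and a tool call to move; the robot and the scene stay as the last step left them, time stands still between calls to the robot, and variables do not carry over. Pictures are saved under pics/ and viewed, at most 17 in all, crops included, and the job is handed in when it is done.

Besides the shell and the picture viewer there is one more tool, called after "Call:" as name(argument=value, ...) on one line, values as JSON. drive_tool: Moves the arm, as the interface text tells. Shift numbers are shares of 0.25 m and turn numbers shares of pi/2 rad, none past 1 either way. Its arguments: {"type":"object","properties":{"commands":{"type":"string"}},"required":["commands"]}

```bash
mkdir -p pics
cat > h.py <<'E'
import numpy as np, cv2
from cell import *
def cam2w(s, st=None):
    if 'cam_to_world' in s: return np.array(s['cam_to_world'])
    T=np.eye(4); T[:3,:3]=np.array(st['tcp_rot']); T[:3,3]=st['position']
    return T@np.array(s['tool_from_camera'])
def look(name):
    st=read_state(); s=snapshot(name); return s,cam2w(s,st)
def find(s,M,t,n=3):
    r=[]
    for d in mark_of(s,t)[:n]:
        p=M@np.append(d['location'],1); r.append((round(d['p'],2),p[:3].round(4).tolist()))
    return r
def ray(s,M,u,v,z):
    d=M[:3,:3]@np.array([(u-s['cx'])/s['fx'],-(v-s['cy'])/s['fy'],-1]); o=M[:3,3]
    return (o+d*(z-o[2])/d[2])
def proj(s,M,p):
    q=np.linalg.inv(M)@np.append(p,1); return (s['cx']+s['fx']*q[0]/-q[2], s['cy']-s['fy']*q[1]/-q[2])
def rows(target, closure=None):
    pass
E
python3 - <<'E'
from h import *
st=read_state(); print(st['tcp_rot'],hold_point_z)
for c in ('top','scene'):
    s,M=look(c); cv2.imwrite(f'pics/{c}0.png',s['pixels']); print(c,[k for k in s],M[:3,3].round(3))
    for t in 'shaker slot_free_end rack fork_seat block tbolt knob_mid case pry_notch vial0 mat spatula spatula_mid beaker reagent powder petri dish hexscrew'.split():
        print(t,find(s,M,t,5))
E
```

```text
[[-9.10318973e-01  4.13907160e-01 -4.80145869e-04]
 [ 4.13907438e-01  9.10318397e-01 -1.02427690e-03]
 [ 1.31300750e-05 -1.13115464e-03 -9.99999360e-01]] -0.0187
top ['pixels', 'fx', 'fy', 'cx', 'cy', 'cam_to_world', 'shot'] [0.46  0.004 1.213]
shaker [(0.7, [0.5356, 0.226, 0.0014])]
slot_free_end [(0.92, [0.5373, 0.1428, 0.0829])]
rack [(0.91, [0.5384, 0.3112, 0.0822])]
fork_seat [(0.73, [0.5377, 0.2391, 0.0901])]
block [(0.7, [0.5047, 0.0365, -0.0008]), (0.27, [0.546, 0.046, 0.0386]), (0.25, [0.5367, 0.2392, 0.0922])]
tbolt [(0.72, [0.3619, -0.001, -0.0011]), (0.58, [0.4822, -0.0567, -0.0017]), (0.58, [0.3363, 0.2256, 0.0032]), (0.55, [0.3348, 0.0792, 0.0016]), (0.43, [0.4636, 0.0352, 0.0162])]
knob_mid [(0.68, [0.361, -0.0013, 0.0463]), (0.64, [0.4697, 0.0347, 0.0566]), (0.63, [0.4856, -0.053, 0.0443]), (0.57, [0.3381, 0.0774, 0.0484]), (0.49, [0.34, 0.219, 0.0508])]
case [(0.94, [0.5965, -0.1537, -0.0032])]
pry_notch [(0.88, [0.5477, -0.1618, 0.0413]), (0.34, [0.432, -0.3442, 0.0017]), (0.25, [0.5987, -0.1559, -0.0002])]
vial0 []
mat [(0.61, [0.4282, -0.3454, 0.0021])]
spatula [(
[... 1080 characters left out ...]
, -0.0015, 0.0468]), (0.52, [0.4834, -0.057, 0.0408])]
case [(0.62, [0.5972, -0.1543, -0.0007])]
pry_notch [(0.6, [0.5051, 0.04, 0.001])]
vial0 [(0.45, [0.7573, -0.0586, 0.0007])]
mat [(0.88, [0.4281, -0.3439, -0.0008])]
spatula [(0.55, [0.373, -0.3602, 0.0065])]
spatula_mid [(0.63, [0.4188, -0.3468, 0.0144]), (0.42, [0.5486, 0.0431, 0.0401])]
beaker [(0.58, [0.717, 0.0309, 0.0052])]
reagent [(0.9, [0.7584, -0.0595, 0.002])]
powder [(0.75, [0.7628, -0.2079, 0.0031]), (0.31, [0.7555, -0.0597, 0.0026])]
petri [(0.85, [0.641, -0.3783, 0.0021])]
dish [(0.88, [0.3764, -0.1273, -0.0002])]
hexscrew [(0.7, [0.5483, 0.041, 0.0403]), (0.54, [0.7167, 0.0318, 0.0053]), (0.29, [0.7575, -0.0635, 0.0055])]
```

View pics/top0.png

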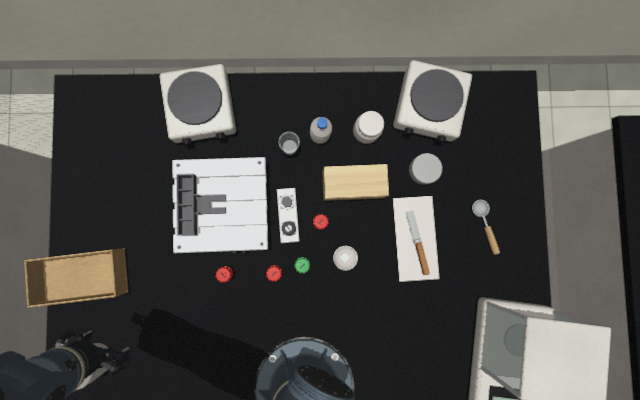

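View pics/scene0.png

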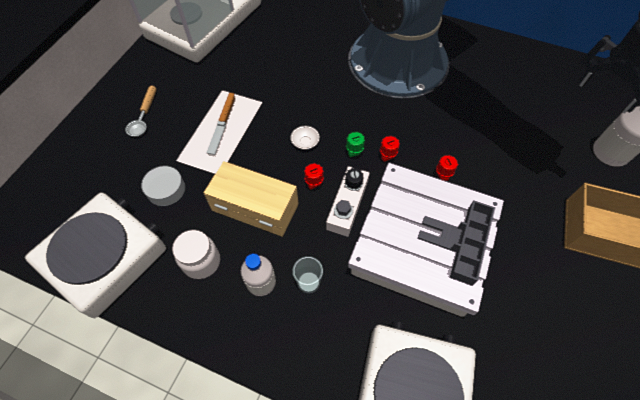

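Black knob in the block (top view 289,228; scene 354,177) is the T-bolt. The red ones (top 223,274; 274,273; 320,222) and the green one (302,265) are look-alikes. The spatula lies on the mat, handle at -x; the case front faces -x.

```bash
cat >> h.py <<'E'
from scipy.spatial.transform import Rotation as R
def down(yaw): # yaw = world angle (deg) of tool y, tool z down
    a=np.radians(yaw); y=np.array([np.cos(a),np.sin(a),0]); z=np.array([0,0,-1.]); return np.stack([np.cross(y,z),y,z],1)
def go(p,Rt=None):
    st=read_state(); R0=np.array(st['tcp_rot']); 
    if Rt is None: Rt=R0
    d=R0.T@(np.array(p)-st['position'])/0.25; r=R.from_matrix(R0.T@Rt).as_rotvec()/(np.pi/2)
    print('ROW',' '.join(f'{v:.4f}' for v in np.r_[d,r]),'| rows>=',int(np.ceil(max(np.linalg.norm(d)*5,np.linalg.norm(r)*90/8.59))))
def stat():
    st=read_state(); Rm=np.array(st['tcp_rot'])
    print('t',round(st['time_s'],2),'tcp',np.round(st['position'],4),'yaw',round(np.degrees(np.arctan2(Rm[1,1],Rm[0,1])),2),'zax',Rm[:,2].round(3),'j',np.round(st['joints'],1),'F',np.round(st['ft_force'],1),'T',np.round(st['torque'],2),'w',round(st['gripper_width'],3),'g',st['grasp_force'])
E
python3 - <<'E'
from h import *
stat(); go((0.45,0.037,0.2),down(96))
# shaker edges yaw via mask
s,M=look('top')
for t,z in (('shaker',0.08),('block',.04),('case',.083),('mat',.003),('rack',.115),('spatula',.014)):
    m=trace(s,t)
    if not m: print(t,'none'); continue
    m=m[0]['mask'].astype(np.uint8)
    c,_=cv2.findContours(m,0,2); c=max(c,key=cv2.contourArea)
    P=np.array([ray(s,M,u+0.,v+0.,z)[:2] for u,v in c[:,0]],np.float32)
    print(t,cv2.minAreaRect(P))
E
```

```text
t 2.0 tcp [0.207  0.4552 0.2313] yaw 65.55 zax [-0.  0. -1.] j [65.5 12.2 -2.  75.8  0.  90. ] F [ 0.7 -0.3 -0.6] T [-0.03 -0.02 -0.01] w 1.002 g 0.0
ROW -1.5773 -1.1202 0.1252 0.0000 -0.0000 -0.3384 | rows>= 10
shaker ((0.533765971660614, 0.22950570285320282), (0.2735013961791992, 0.2684669494628906), 1.5250532627105713)
block ((0.48180055618286133, 0.037559472024440765), (0.11286617070436478, 0.05550289526581764), 1.7286187410354614)
case ((0.5942599773406982, -0.15483444929122925), (0.09592161327600479, 0.18449005484580994), 1.394200325012207)
mat ((0.4303320646286011, -0.3441197872161865), (0.24987268447875977, 0.12026746571063995), 2.591538190841675)
rack ((0.536315381526947, 0.27315860986709595), (0.1344470977783203, 0.1689985692501068), 89.2900390625)
spatula ((0.41635286808013916, -0.3468760848045349), (0.19408249855041504, 0.022534316405653954), 13.17544174194336)
```

Call:
drive_tool(commands="-0.79 -0.56 0.06 0 0 0 0;-0.79 -0.56 0.06 0 0 0 0;-0.79 -0.56 0.06 0 0 0 0;-0.79 -0.56 0.06 0 0 0 0;-0.79 -0.56 0.06 0 0 0 0")

```text
time_s: 2.85
position: [0.3294, 0.2439, 0.2164]
tcp_rot: [[-0.91, 0.414, 0.001], [0.414, 0.91, 0.0], [-0.0, 0.0, -1.0]]
ft_force: [0.7, 1.1, -0.0]
gripper_width: 0.997
grasp_force: 0.0
```

Call:
drive_tool(commands="-0.79 -0.56 0.06 0 0 -0.34 0;-0.79 -0.56 0.06 0 0 -0.34 0;-0.79 -0.56 0.06 0 0 -0.34 0;-0.79 -0.56 0.06 0 0 -0.34 0;-0.79 -0.56 0.06 0 0 -0.34 0;-0.79 -0.56 0.06 0 0 -0.34 0;-0.79 -0.56 0.06 0 0 -0.34 0")

```text
time_s: 3.55
position: [0.4518, 0.0339, 0.2009]
tcp_rot: [[-0.995, -0.103, -0.0], [-0.103, 0.995, -0.001], [0.0, -0.001, -1.0]]
ft_force: [-0.4, 0.0, -0.7]
gripper_width: 1.004
grasp_force: 0.0
```

Run:
```python
from h import *
stat(); s,M=look('wrist'); stat()
print(np.array(s['tool_from_camera']).round(3),s['fx'])
for t in ('tbolt','knob_mid','block','hexscrew','slot_free_end'): print(t,find(s,M,t,3))
cv2.imwrite('pics/w1.png',s['pixels'])
```

```text
t 3.55 tcp [0.4518 0.0339 0.2009] yaw 95.93 zax [-0.    -0.001 -1.   ] j [  4.3   7.2 -12.4  70.4  -0.   -1.6] F [-0.4  0.  -0.7] T [-0.01  0.03 -0.03] w 1.004 g 0.0
t 3.6 tcp [0.451  0.0354 0.201 ] yaw 95.97 zax [-0.001 -0.    -1.   ] j [  4.5   7.1 -12.5  70.4  -0.   -1.5] F [-1.   0.4  1.1] T [-0.01 -0.   -0.03] w 1.001 g 0.0
[[ 0.     0.957  0.288  0.072]
 [ 1.    -0.    -0.001 -0.   ]
 [-0.     0.288 -0.957 -0.142]
 [ 0.     0.     0.     1.   ]] 287.39473377452674
tbolt [(0.91, [0.4875, -0.06, -0.0016]), (0.85, [0.34, 0.0803, -0.0002]), (0.74, [0.469, 0.0366, 0.0122])]
knob_mid [(0.77, [0.4874, -0.0533, 0.0415]), (0.75, [0.3353, 0.0796, 0.0453]), (0.73, [0.4659, 0.0376, 0.0597])]
block [(0.71, [0.5035, 0.04, -0.0014]), (0.59, [0.6393, -0.3793, -0.0028])]
hexscrew [(0.82, [0.5421, 0.0416, 0.0336]), (0.65, [0.6363, -0.3793, -0.0017])]
slot_free_end [(0.79, [0.5363, 0.1469, 0.0798])]
```

View pics/w1.png

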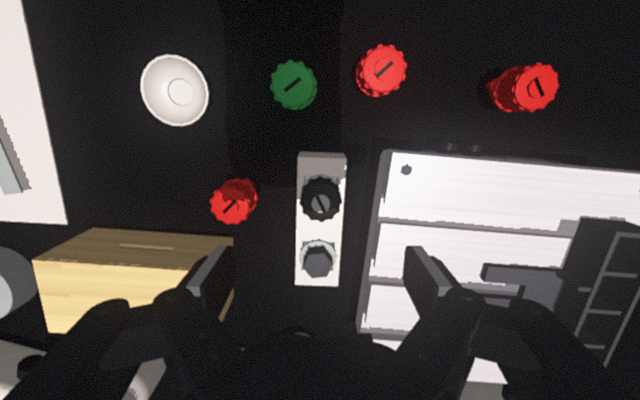

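Wrist view: the black T-bolt knob is at (320,200) in the white block, the hexagon screw at (318,260), and the coloured ones are at (294,85), (381,70), (525,88), (233,202). Only the black one in the block fits; I'll confirm it in a crop.

Run:
```python
from h import *
i=cv2.imread('pics/w1.png')[140:300,270:370]; cv2.imwrite('pics/w1c.png',cv2.resize(i,None,fx=3.7,fy=3.7,interpolation=cv2.INTER_CUBIC))
```

```text
(no output)
```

View pics/w1c.png

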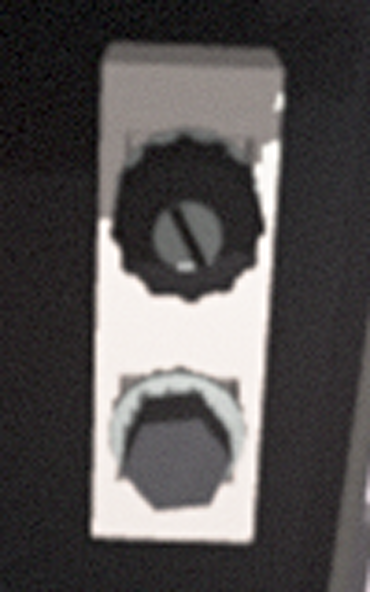

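The crop confirms it: black knob with a steel end whose dark slot runs from crop (173,208) to (208,266), above the hexagon screw.

Run:
```python
from h import *
s,M=look('wrist'); stat()
z=0.0755
a=ray(s,M,270+173/3.7,140+208/3.7,z); b=ray(s,M,270+208/3.7,140+266/3.7,z); c=ray(s,M,270+187/3.7,140+235/3.7,z)
print('slot angle',np.degrees(np.arctan2(*(b-a)[1::-1])),'centre',c)
print(find(s,M,'knob_mid'),find(s,M,'tbolt'))
go((0.4675,0.0375,0.12),down(96)); go((0.4675,0.0375,0.047),down(96))
```

```text
t 3.9 tcp [0.4504 0.0376 0.2015] yaw 96.23 zax [ 0.  0. -1.] j [  4.8   7.  -12.6  70.4   0.   -1.5] F [-0.3 -0.4 -0.3] T [-0.   -0.01 -0.03] w 1.007 g 0.0
slot angle 36.1660574329981 centre [0.46599253 0.04106265 0.0755    ]
[(0.78, [0.3583, 0.0001, 0.0455]), (0.73, [0.4636, 0.0383, 0.0579]), (0.68, [0.3348, 0.0831, 0.0458])] [(0.9, [0.4868, -0.059, -0.0019]), (0.88, [0.3369, 0.2223, 0.0001]), (0.78, [0.3604, -0.0013, -0.0033])]
ROW -0.0676 -0.0068 0.3259 0.0000 0.0002 0.0024 | rows>= 2
ROW -0.0675 -0.0068 0.6179 0.0000 0.0002 0.0024 | rows>= 4
```

Call:
drive_tool(commands="-0.063 0 0.1 0 0 0 0.35;-0.063 0 0.2 0 0 0 0.35;-0.063 0 0.3 0 0 0 0.35;-0.063 0 0.4 0 0 0 0.35;-0.063 0 0.5 0 0 0 0.35;-0.063 0 0.614 0 0 0 0.35;-0.063 0 0.614 0 0 0 0.35;-0.063 0 0.614 0 0 0 0.35")

```text
time_s: 4.8
position: [0.4661, 0.0387, 0.0484]
tcp_rot: [[-0.994, -0.107, -0.001], [-0.107, 0.994, -0.0], [0.001, 0.0, -1.0]]
ft_force: [-0.2, -1.0, -0.8]
gripper_width: 0.648
grasp_force: 0.0
```

Call:
drive_tool(commands="0 0 0 0 0 0 1;0 0 0 0 0 0 1;0 0 0 0 0 0 1;0 0 0 0 0 0 1;0 0 0 0 0 0 1;0 0 0 0 0 0 1;0 0 0 0 0 0 1;0 0 0 0 0 0 1")

```text
time_s: 5.6
position: [0.4673, 0.0386, 0.0496]
tcp_rot: [[-0.994, -0.107, 0.003], [-0.107, 0.994, 0.0], [-0.003, 0.0, -1.0]]
ft_force: [-3.0, 0.3, 8.6]
gripper_width: 0.449
grasp_force: 59.0
```

Run:
```python
from h import *
stat()
```

```text
t 5.6 tcp [0.4673 0.0386 0.0496] yaw 96.15 zax [ 0.003  0.    -1.   ] j [  4.7  15.2 -25.8  48.9   0.   -1.4] F [-3.   0.3  8.6] T [0.03 0.67 0.03] w 0.449 g 59.008837938308716
```

Call:
drive_tool(commands="0 0 -0.1 0 0 0 1;0 0 -0.2 0 0 0 1;0 0 -0.3 0 0 0 1;0 0 -0.45 0 0 0 1;0 0 -0.6 0 0 0 1;0 0 -0.6 0 0 0 1;0 0 -0.6 0 0 0 1")

```text
time_s: 6.3
position: [0.467, 0.0385, 0.1991]
tcp_rot: [[-0.994, -0.107, 0.003], [-0.107, 0.994, 0.0], [-0.003, -0.0, -1.0]]
ft_force: [1.5, 0.1, -2.2]
gripper_width: 0.448
grasp_force: 60.7
```

Run:
```python
from h import *
stat(); go((0.537,0.142,0.2),down(151.5))
```

```text
t 6.3 tcp [0.467  0.0385 0.1991] yaw 96.15 zax [ 0.003  0.    -1.   ] j [  4.7   8.8 -10.7  70.2   0.   -1.4] F [ 1.5  0.1 -2.2] T [ 0.04 -0.04  0.02] w 0.448 g 60.70524573326111
ROW -0.3229 0.3816 -0.0028 -0.0009 0.0016 -0.6150 | rows>= 7
```

Call:
drive_tool(commands="-0.323 0.382 0 0 0 -0.615 1;-0.323 0.382 0 0 0 -0.615 1;-0.323 0.382 0 0 0 -0.615 1;-0.323 0.382 0 0 0 -0.615 1;-0.323 0.382 0 0 0 -0.615 1;-0.323 0.382 0 0 0 -0.615 1;-0.323 0.382 0 0 0 -0.615 1;-0.323 0.382 0 0 0 -0.615 1;-0.323 0.382 0 0 0 -0.615 1;-0.323 0.382 0 0 0 -0.615 1")

```text
time_s: 7.3
position: [0.5361, 0.1419, 0.1974]
tcp_rot: [[-0.479, -0.878, -0.001], [-0.878, 0.479, -0.0], [0.0, 0.0, -1.0]]
ft_force: [0.3, -1.1, -1.5]
gripper_width: 0.445
grasp_force: 61.0
```

Run:
```python
from h import *
stat(); s,M=look('wrist')
for t in ('tbolt','knob_mid','slot_free_end','fork_seat','rack'): print(t,find(s,M,t,3))
cv2.imwrite('pics/w2.png',s['pixels'])
s,M=look('top')
for t in ('tbolt','slot_free_end','fork_seat','rack'): print(t,find(s,M,t,3))
cv2.imwrite('pics/t2.png',s['pixels'])
```

```text
t 7.3 tcp [0.5361 0.1419 0.1974] yaw 151.39 zax [-0.001 -0.    -1.   ] j [ 14.8  19.2   2.4  73.3   0.  -46.6] F [ 0.3 -1.1 -1.5] T [0.06 0.02 0.01] w 0.445 g 60.99469184875488
tbolt [(0.98, [0.3414, 0.0804, -0.0016]), (0.97, [0.5354, 0.1406, 0.1544]), (0.56, [0.3392, 0.2238, -0.0019])]
knob_mid [(0.88, [0.3385, 0.2247, 0.0444]), (0.76, [0.5358, 0.1391, 0.2075]), (0.63, [0.3359, 0.0808, 0.0448])]
slot_free_end [(0.88, [0.5385, 0.1487, 0.0823])]
fork_seat []
rack []
tbolt [(0.57, [0.3384, 0.0813, 0.001]), (0.56, [0.415, -0.3508, 0.0188]), (0.55, [0.4821, -0.0599, 0.002])]
slot_free_end [(0.69, [0.5379, 0.1445, 0.0825]), (0.2, [0.5504, -0.1618, 0.0428])]
fork_seat []
rack []
```

View pics/w2.png

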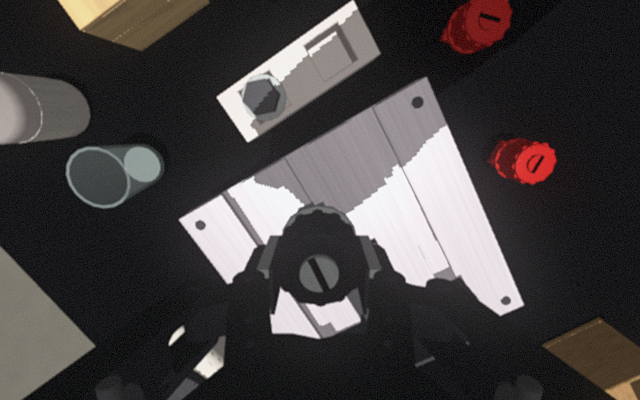

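Bolt is held with its end at (320,273). The platform's -y edge runs between corners (427,78) and (180,219), and the middle slot enters at about (288,157). One enlarged crop for precise corners.

Run:
```python
from h import *
i=cv2.imread('pics/w2.png')[65:315,170:530]; i=cv2.convertScaleAbs(i,alpha=1.0); i=(255*(i/255.)**0.7).astype(np.uint8)
cv2.imwrite('pics/w2c.png',cv2.resize(i,None,fx=2.2,fy=2.2,interpolation=cv2.INTER_CUBIC))
```

```text
(no output)
```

View pics/w2c.png

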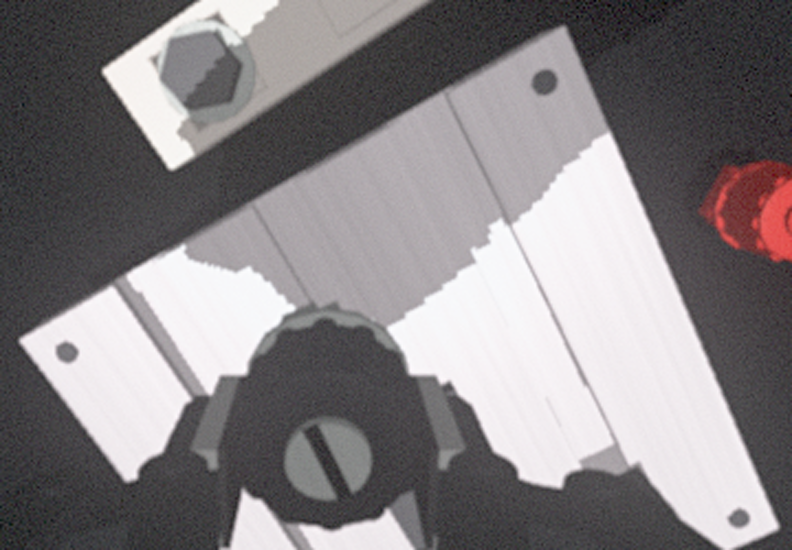

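Run:
```python
from h import *
s,M=look('wrist'); stat()
f=lambda u,v,z: ray(s,M,170+u/2.2,65+v/2.2,z)
A,B,C=[f(*p,.08) for p in ((568,27),(20,340),(778,527))]
ang=lambda d: np.degrees(np.arctan2(d[1],d[0]))
print('A,B,C',A,B,C,np.linalg.norm(A-B),np.linalg.norm(A-C)); print('edge yaw',ang(B-A),'side',ang(C-A)-90,'mid edge',(A+B)/2)
L=[f(*p,.08) for p in ((253,205),(310,300))]; print('line',L,ang(L[1]-L[0]))
zt=0.1974+(0.0755-0.0484)
a,b,c=[f(*p,zt) for p in ((311,428),(346,497),(328,458))]; print('bolt slot',ang(b-a),'c',c)
```

```text
t 7.9 tcp [0.5363 0.142  0.1978] yaw 151.49 zax [-0.  0. -1.] j [ 14.8  19.1   2.4  73.3   0.  -46.7] F [-0.3  0.3 -1. ] T [-0.05  0.    0.  ] w 0.448 g 60.99447011947632
A,B,C [0.40938046 0.09860505 0.08      ] [0.66962908 0.10270786 0.08      ] [0.40550769 0.3563992  0.08      ] 0.26028096370710746 0.2578232324073705
edge yaw 0.9031903212742436 side 0.8606741612414055 mid edge [0.53950477 0.10065645 0.08      ]
line [array([0.54944557, 0.10013362, 0.08      ]), array([0.54870281, 0.1473497 , 0.08      ])] 90.90126085251107
bolt slot 85.53548306828425 c [0.53624591 0.14014448 0.2245    ]
```

Run:
```python
from h import *
s,M=look('wrist'); g=cv2.cvtColor(s['pixels'],cv2.COLOR_BGR2GRAY).astype(float)
zt=0.2245
yy,xx=np.mgrid[0:400,0:640]
m0=((xx-319.5)**2+(yy-273.5)**2<17**2)
m=m0&(g<60)
print(np.percentile(g[m0],[5,20,50,80]),m.sum())
P=np.array([ray(s,M,u,v,zt)[:2] for u,v in zip(xx[m],yy[m])])
rc=cv2.minAreaRect(P.astype(np.float32)); w,v=np.linalg.eigh(np.cov(P.T)); d=v[:,1]
print(rc,np.degrees(np.arctan2(d[1],d[0])),np.sqrt(w)*1e3)
# brighter steel disc centroid
k=((xx-319.5)**2+(yy-273.5)**2<26**2)&(g>60)
n,l,stt,cc=cv2.connectedComponentsWithStats(k.astype(np.uint8)); print(stt,cc)
```

```text
[ 27.   39.2 101.  104. ] 234
((0.5367835760116577, 0.14046527445316315), (0.017064813524484634, 0.003160170279443264), 85.38816833496094) 85.27581426495361 [0.93710736 4.90425587]
[[     0      0    640    400 255051]
 [   299    254     40     39    949]] [[319.50307193 199.22660958]
 [318.6743941  272.97576396]]
```

Call:
drive_tool(commands="-0.005 -0.0084 0.1 0 0 -0.061 1;-0.005 -0.0084 0.2 0 0 -0.061 1;-0.005 -0.0084 0.27 0 0 -0.061 1;-0.005 -0.0084 0.3 0 0 -0.061 1;-0.005 -0.0084 0.3 0 0 -0.061 1;-0.005 -0.0084 0.3 0 0 -0.061 1")

```text
time_s: 8.55
position: [0.5392, 0.1422, 0.1237]
tcp_rot: [[-0.391, -0.92, 0.001], [-0.92, 0.391, 0.0], [-0.001, -0.001, -1.0]]
ft_force: [0.6, 0.2, -0.6]
gripper_width: 0.449
grasp_force: 61.0
```

Run:
```python
from h import *
stat(); s,M=look('wrist'); g=cv2.cvtColor(s['pixels'],cv2.COLOR_BGR2GRAY).astype(float)
yy,xx=np.mgrid[0:400,0:640]
m=((xx-319.5)**2+(yy-273.5)**2<17**2)&(g<60)
zt=read_state()['position'][2]+.0271
P=np.array([ray(s,M,u,v,zt)[:2] for u,v in zip(xx[m],yy[m])])
w,v=np.linalg.eigh(np.cov(P.T)); d=v[:,1]; print(P.mean(0),np.degrees(np.arctan2(d[1],d[0])))
cv2.imwrite('pics/w3.png',cv2.resize(s['pixels'][60:360,140:500],None,fx=2,fy=2))
```

```text
t 8.55 tcp [0.5392 0.1422 0.1237] yaw 156.99 zax [ 0.001  0.    -1.   ] j [ 14.8  21.3  -5.4  63.2   0.  -52.2] F [ 0.6  0.2 -0.6] T [ 0.02 -0.02  0.02] w 0.449 g 60.997127294540405
[0.53965089 0.14013409] 90.75152933713076
```

View pics/w3.png

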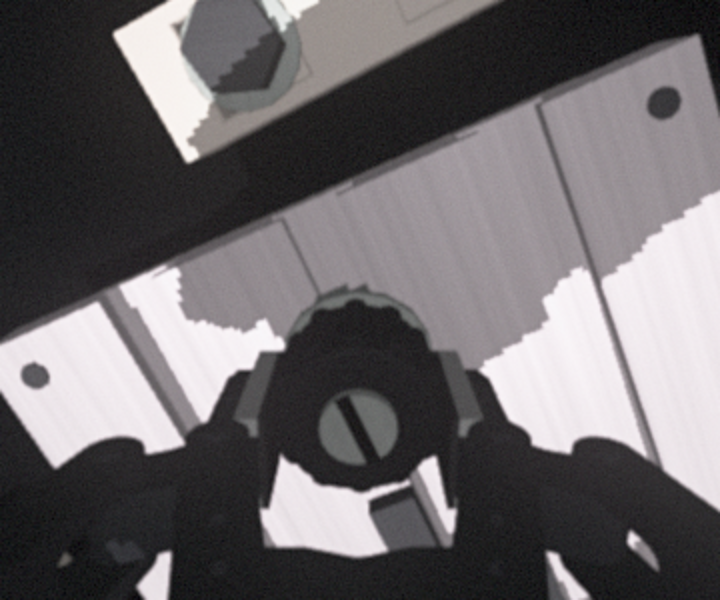

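The edge of the middle slot runs from (282,171) to (299,205) in the full picture, and the bolt mark is parallel to it.

Run:
```python
from h import *
s,M=look('wrist'); stat()
f=lambda u,v: ray(s,M,140+u/2,60+v/2,.08)
for p in ((285,222),(318,290),(540,104),(655,462)): print(f(*p))
A=f(700,36);print('A',A)
```

```text
t 8.65 tcp [0.5394 0.1423 0.1239] yaw 156.99 zax [ 0.002  0.    -1.   ] j [ 14.8  21.3  -5.4  63.2  -0.  -52.2] F [-0.2 -0.1 -1.7] T [ 0.04 -0.03 -0.04] w 0.448 g 60.99705219268799
[0.54883086 0.10098969 0.08      ]
[0.54848753 0.12672843 0.08      ]
[0.46036115 0.09812116 0.08      ]
[0.46010483 0.23800228 0.08      ]
A [0.41024673 0.09814073 0.08      ]
```

Call:
drive_tool(commands="0.001 0.002 0.02 0 0 0 1;0.001 0.002 0.035 0 0 0 1;0.001 0.002 0.05 0 0 0 1;0.001 0.002 0.06 0 0 0 1;0.001 0.002 0.07 0 0 0 1;0.001 0.002 0.08 0 0 0 1;0.001 0.002 0.08 0 0 0 1;0.001 0.002 0.08 0 0 0 1")

```text
time_s: 9.45
position: [0.5383, 0.1421, 0.1028]
tcp_rot: [[-0.391, -0.92, 0.0], [-0.92, 0.391, -0.0], [0.0, -0.0, -1.0]]
ft_force: [-0.1, -0.4, -1.2]
gripper_width: 0.448
grasp_force: 61.0
```

Call:
drive_tool(commands="0 0 0.006 0 0 0 1;0 0 0.012 0 0 0 1;0 0 0.018 0 0 0 1;0 0 0.018 0 0 0 1")

```text
time_s: 9.85
position: [0.5385, 0.1422, 0.099]
tcp_rot: [[-0.391, -0.92, 0.001], [-0.92, 0.391, 0.0], [-0.001, -0.001, -1.0]]
ft_force: [-3.8, -1.4, 10.3]
gripper_width: 0.445
grasp_force: 62.4
```

Call:
drive_tool(commands="0 0 -0.003 0 0 0.2 1;0 0 -0.003 0 0 0.4 1;0 0 -0.003 0 0 0.6 1;0 0 -0.003 0 0 0.8 1;0 0 -0.003 0 0 1 1;0 0 -0.003 0 0 1 1;0 0 -0.003 0 0 1 1;0 0 -0.003 0 0 1 1;0 0 -0.003 0 0 1 1;0 0 -0.003 0 0 1 1;0 0 -0.003 0 0 1 1;0 0 -0.003 0 0 1 1")

```text
time_s: 11.05
position: [0.5385, 0.1421, 0.0992]
tcp_rot: [[-0.92, 0.392, 0.001], [0.392, 0.92, -0.0], [-0.001, 0.0, -1.0]]
ft_force: [0.3, -0.8, 0.7]
gripper_width: 0.45
grasp_force: 61.1
```

Run:
```python
from h import *
stat(); s,M=look('wrist'); g=cv2.cvtColor(s['pixels'],cv2.COLOR_BGR2GRAY).astype(float)
yy,xx=np.mgrid[0:400,0:640]
m=((xx-319.5)**2+(yy-273.5)**2<17**2)&(g<60)
zt=read_state()['position'][2]+.0271
P=np.array([ray(s,M,u,v,zt)[:2] for u,v in zip(xx[m],yy[m])])
w,v=np.linalg.eigh(np.cov(P.T)); d=v[:,1]; print(P.mean(0),np.degrees(np.arctan2(d[1],d[0])),np.sqrt(w)*1e3)
for t in ('fork_seat','rack'): print(t,find(s,M,t,3))
cv2.imwrite('pics/w4.png',s['pixels'])
```

```text
t 11.05 tcp [0.5385 0.1421 0.0992] yaw 66.92 zax [ 0.001 -0.    -1.   ] j [14.8 22.1 -7.9 60.  -0.  37.9] F [ 0.3 -0.8  0.7] T [-0.03 -0.19 -0.08] w 0.45 g 61.13842964172363
[0.53765504 0.14267102] -179.3700389240157 [0.96669333 4.93276598]
fork_seat [(0.56, [0.5382, 0.2398, 0.0874])]
rack [(0.66, [0.538, 0.3167, 0.0823])]
```

View pics/w4.png

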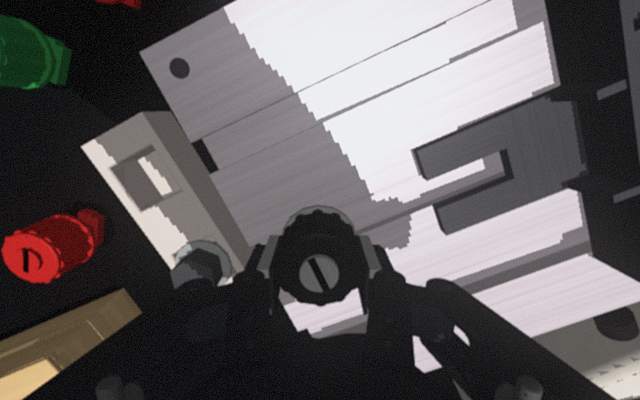

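Bolt mark is square to the slot. The fork's mouth is at about (430,190), and nothing lies between the bolt and it. Sliding.

Call:
drive_tool(commands="0.015 0.034 0 0 0 0 1;0.03 0.068 0 0 0 0 1;0.046 0.103 0 0 0 0 1;0.061 0.137 0 0 0 0 1;0.076 0.171 0 0 0 0 1;0.091 0.205 0 0 0 0 1;0.106 0.239 0 0 0 0 1;0.122 0.274 0 0 0 0 1;0.137 0.308 0 0 0 0 1;0.152 0.342 0 0 0 0 1;0.152 0.342 0 0 0 0 1")

```text
time_s: 12.3
position: [0.5368, 0.2373, 0.0991]
tcp_rot: [[-0.921, 0.39, 0.0], [0.39, 0.921, 0.001], [0.0, 0.001, -1.0]]
ft_force: [1.7, 3.7, 4.2]
gripper_width: 0.449
grasp_force: 61.5
```

Run:
```python
from h import *
stat(); s,M=look('wrist'); g=cv2.cvtColor(s['pixels'],cv2.COLOR_BGR2GRAY).astype(float)
yy,xx=np.mgrid[0:400,0:640]
m=((xx-319.5)**2+(yy-273.5)**2<17**2)&(g<60)
zt=read_state()['position'][2]+.0271
P=np.array([ray(s,M,u,v,zt)[:2] for u,v in zip(xx[m],yy[m])])
w,v=np.linalg.eigh(np.cov(P.T)); d=v[:,1]; print(P.mean(0),np.degrees(np.arctan2(d[1],d[0])),np.sqrt(w)*1e3)
for t in ('fork_seat','rack','tbolt'): print(t,find(s,M,t,3))
s,M=look('scene')
for t in ('fork_seat','rack','tbolt'): print(t,find(s,M,t,3))
```

```text
t 12.3 tcp [0.5368 0.2373 0.0991] yaw 67.04 zax [ 0.     0.001 -1.   ] j [23.8 25.5 -2.8 61.7  0.  46.8] F [1.7 3.7 4.2] T [ 0.7  -0.57  0.02] w 0.449 g 61.54132604598999
[0.53588416 0.23788881] -179.08778557233225 [0.97908734 4.91838817]
fork_seat []
rack [(0.67, [0.5404, 0.3196, 0.0763])]
tbolt [(0.77, [0.5392, 0.2361, 0.0607]), (0.71, [0.3416, 0.0749, -0.0012]), (0.58, [0.4877, -0.06, -0.0014])]
fork_seat [(0.58, [0.5402, 0.2393, 0.0896]), (0.39, [0.764, -0.2093, 0.0022])]
rack [(0.87, [0.539, 0.3176, 0.0789])]
tbolt [(0.86, [0.3415, 0.0807, 0.0026]), (0.81, [0.4826, -0.0525, 0.0027]), (0.8, [0.3588, -0.0006, 0.0027])]
```

Call:
drive_tool(commands="0 0 0 0 0 0.09 1;0 0 0.001 0 0 0.18 1;0 0 0.001 0 0 0.27 1;0 0 0.002 0 0 0.36 1;0 0 0.002 0 0 0.45 1;0 0 0.003 0 0 0.54 1;0 0 0.003 0 0 0.63 1;0 0 0.003 0 0 0.72 1;0 0 0.004 0 0 0.81 1;0 0 0.004 0 0 0.9 1;0 0 0.004 0 0 1 1;0 0 0.004 0 0 1 1")

```text
time_s: 13.9
position: [0.5362, 0.2349, 0.0977]
tcp_rot: [[0.394, 0.919, -0.001], [0.919, -0.394, -0.001], [-0.002, -0.001, -1.0]]
ft_force: [0.4, -2.6, 1.5]
gripper_width: 0.448
grasp_force: 61.4
```

Call:
drive_tool(commands="0 0 0.001 0 0 0.09 1;0 0 0.002 0 0 0.18 1;0 0 0.003 0 0 0.27 1;0 0 0.003 0 0 0.36 1;0 0 0.003 0 0 0.4 1;0 0 0.003 0 0 0.4 1")

```text
time_s: 14.5
position: [0.536, 0.2356, 0.0976]
tcp_rot: [[0.856, 0.517, -0.001], [0.517, -0.856, 0.0], [-0.001, -0.001, -1.0]]
ft_force: [-4.6, 0.6, 13.4]
gripper_width: 0.447
grasp_force: 62.4
```

```bash
cat >> h.py <<'E'
def slot(dz=.0271):
    s,M=look('wrist'); g=cv2.cvtColor(s['pixels'],cv2.COLOR_BGR2GRAY).astype(float)
    yy,xx=np.mgrid[0:400,0:640]
    m=((xx-319.5)**2+(yy-273.5)**2<15**2)&(g<60)
    zt=read_state()['position'][2]+dz
    P=np.array([ray(s,M,u,v,zt)[:2] for u,v in zip(xx[m],yy[m])])
    w,v=np.linalg.eigh(np.cov(P.T)); d=v[:,1]; print('slot',P.mean(0),np.degrees(np.arctan2(d[1],d[0])),np.sqrt(w)*1e3); return s,M
E
python3 - <<'E'
from h import *
stat(); slot()
E
```

```text
t 14.5 tcp [0.536  0.2356 0.0976] yaw -58.87 zax [-0.001  0.    -1.   ] j [ 23.7  25.5  -3.1  61.5   0.  172.6] F [-4.6  0.6 13.4] T [ 0.18  1.21 -0.08] w 0.447 g 62.39786624908447
slot [0.53903046 0.23533531] 171.56577576239746 [1.01496845 4.23220116]
```

Call:
drive_tool(commands="0 0 0 0 0 0 0.4;0 0 0 0 0 0 0.4;0 0 0 0 0 0 0.4;0 0 -0.008 0 0 -0.3 0.4;0 0 -0.008 0 0 -0.6 0.4;0 0 -0.008 0 0 -1 0.4;0 0 -0.008 0 0 -1 0.4;0 0 -0.008 0 0 -1 0.4;0 0 -0.008 0 0 -1 0.4;0 0 -0.008 0 0 -1 0.4;0 0 -0.008 0 0 -1 0.4;0 0 -0.008 0 0 -1 0.4")

```text
time_s: 15.75
position: [0.5366, 0.2355, 0.0991]
tcp_rot: [[-0.322, 0.947, -0.0], [0.947, 0.322, -0.0], [-0.0, -0.0, -1.0]]
ft_force: [-0.7, -0.1, -0.3]
gripper_width: 0.598
grasp_force: 0.0
```

Call:
drive_tool(commands="0 0 0 0 0 -0.5 0.4;0 0 0 0 0 -0.5 0.4;0 0 0 0 0 -0.5 0.4;0 0 0 0 0 -0.5 0.4;0 0 0 0 0 -0.5 0.4;0 0 0 0 0 -0.5 0.4;0 0 0 0 0 -0.5 0.4;0 0 0 0 0 -0.5 0.4;0 0 0 0 0 -0.5 0.4")

```text
time_s: 16.65
position: [0.5366, 0.2356, 0.0992]
tcp_rot: [[-0.893, 0.45, -0.0], [0.45, 0.893, -0.0], [0.0, -0.0, -1.0]]
ft_force: [1.0, -0.2, -0.6]
gripper_width: 0.599
grasp_force: 0.0
```

Run:
```python
from h import *
stat(); slot(.024)
```

```text
t 16.65 tcp [0.5366 0.2356 0.0992] yaw 63.29 zax [-0. -0. -1.] j [23.7 25.4 -2.9 61.7 -0.  50.4] F [ 1.  -0.2 -0.6] T [ 0.02  0.02 -0.05] w 0.599 g 0.0
slot [0.53747182 0.2355312 ] 171.9731820974346 [1.02145399 4.46189363]
```

Call:
drive_tool(commands="0 0 0 0 0 0 1;0 0 0 0 0 0 1;0 0 0 0 0 0 1;0 0 0 0 0 0 1;0 0 0 0 0 0 1;0 0 0 0 0 0 1")

```text
time_s: 17.3
position: [0.5368, 0.2357, 0.0996]
tcp_rot: [[-0.894, 0.449, 0.0], [0.449, 0.894, 0.0], [-0.0, 0.0, -1.0]]
ft_force: [-2.2, -1.3, 5.4]
gripper_width: 0.445
grasp_force: 60.0
```

Call:
drive_tool(commands="0 0 0 0 0 0.09 1;0 0 0 0 0 0.18 1;0 0 0 0 0 0.27 1;0 0 0 0 0 0.36 1;0 0 0 0 0 0.45 1;0 0 0 0 0 0.54 1;0 0 0 0 0 0.63 1;0 0 0 0 0 0.72 1;0 0 0 0 0 0.81 1;0 0 0 0 0 0.9 1;0 0 0 0 0 0.9 1")

```text
time_s: 18.4
position: [0.5367, 0.2357, 0.0996]
tcp_rot: [[0.309, 0.951, 0.0], [0.951, -0.309, 0.0], [0.0, 0.0, -1.0]]
ft_force: [-2.7, -0.5, 5.1]
gripper_width: 0.443
grasp_force: 60.2
```

Run:
```python
from h import *
stat(); slot(.024)
```

```text
t 18.4 tcp [0.5367 0.2357 0.0996] yaw -17.99 zax [ 0.  0. -1.] j [ 23.7  25.4  -2.9  61.7   0.  131.7] F [-2.7 -0.5  5.1] T [ 0.05  0.59 -0.42] w 0.443 g 60.248488783836365
slot [0.53774063 0.23318831] 171.16413740587515 [0.99798242 3.78936982]
```

Call:
drive_tool(commands="0 0 0 0 0 0.08 1;0 0 0 0 0 0.16 1;0 0 0 0 0 0.24 1;0 0 0 0 0 0.32 1;0 0 0 0 0 0.32 1")

```text
time_s: 18.95
position: [0.5366, 0.2358, 0.0996]
tcp_rot: [[0.728, 0.686, 0.0], [0.686, -0.728, 0.0], [0.0, -0.0, -1.0]]
ft_force: [-2.2, -0.2, 4.8]
gripper_width: 0.447
grasp_force: 60.2
```

Run:
```python
from h import *
stat(); slot(.024)
```

```text
t 18.95 tcp [0.5366 0.2358 0.0996] yaw -46.68 zax [ 0.  0. -1.] j [ 23.7  25.4  -2.9  61.7   0.  160.4] F [-2.2 -0.2  4.8] T [ 0.13  0.64 -0.16] w 0.447 g 60.23983418941498
slot [0.53783372 0.23380061] 174.341805741118 [1.4974264  4.10385076]
```

Call:
drive_tool(commands="0 0 0 0 0 0.08 1;0 0 0 0 0 0.12 1")

```text
time_s: 19.2
position: [0.5366, 0.2358, 0.0996]
tcp_rot: [[0.843, 0.539, 0.0], [0.539, -0.843, 0.0], [0.0, -0.0, -1.0]]
ft_force: [-1.3, 0.3, 4.7]
gripper_width: 0.449
grasp_force: 60.2
```

Run:
```python
from h import *
stat(); s,M=slot(.024); cv2.imwrite('pics/w5.png',cv2.resize(s['pixels'][180:380,200:440],None,fx=2.5,fy=2.5))
```

```text
t 19.2 tcp [0.5366 0.2358 0.0996] yaw -57.41 zax [ 0.  0. -1.] j [ 23.7  25.4  -2.9  61.7   0.  171.1] F [-1.3  0.3  4.7] T [0.11 0.53 1.36] w 0.449 g 60.21221101284027
slot [0.53789606 0.23399632] 172.40632884243132 [1.45499608 4.25749401]
```

View pics/w5.png

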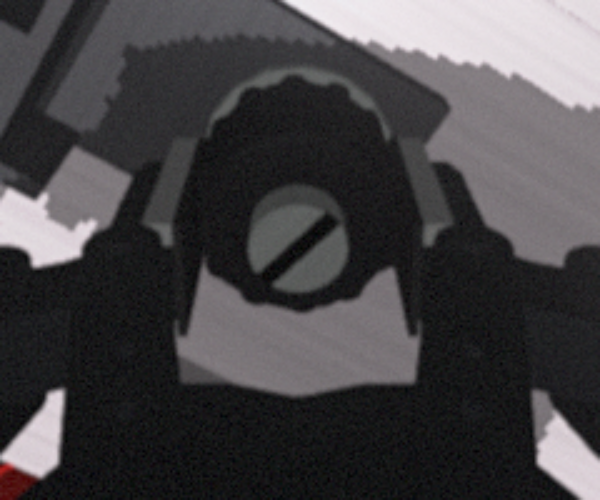

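Torque has risen to 1.36 N m after about 4 rad of turning, so the nut is firmly tight. Releasing and lifting.

Call:
drive_tool(commands="0 0 0 0 0 0 0.35;0 0 0 0 0 0 0.35;0 0 0 0 0 0 0.35;0 0 -0.15 0 0 0 0.3;0 0 -0.35 0 0 0 0;0 0 -0.6 0 0 -0.1 0;0 0 -0.6 0 0 -0.2 0;0 0 -0.6 0 0 -0.4 0;0 0 -0.6 0 0 -0.6 0;0 0 -0.6 0 0 -0.6 0;0 0 -0.6 0 0 -0.6 0;0 0 -0.6 0 0 -0.6 0")

```text
time_s: 20.45
position: [0.5367, 0.2356, 0.2493]
tcp_rot: [[0.051, 0.999, 0.0], [0.999, -0.051, -0.0], [-0.0, 0.0, -1.0]]
ft_force: [-1.0, -0.2, 0.5]
gripper_width: 1.0
grasp_force: 0.0
```

Run:
```python
from h import *
stat(); go((0.43,-0.03,0.25)); go((0.40,-0.34,0.22),down(100))
s,M=look('top')
for t in ('rack','tbolt','knob_mid','fork_seat','spatula_mid','spatula','pry_notch'): print(t,find(s,M,t,2))
```

```text
t 20.45 tcp [0.5367 0.2356 0.2493] yaw -2.9 zax [ 0. -0. -1.] j [ 23.7  22.7  15.   82.3  -0.  116.6] F [-1.  -0.2  0.5] T [0.01 0.01 0.05] w 1.0 g 0.0
ROW -1.0827 -0.3726 -0.0029 0.0000 0.0000 0.0000 | rows>= 6
ROW -2.3272 -0.4297 0.1171 0.0000 0.0000 -1.1433 | rows>= 12
rack []
tbolt [(0.76, [0.3358, 0.0783, 0.002]), (0.72, [0.3626, -0.0022, -0.0027])]
knob_mid [(0.71, [0.3614, 0.0004, 0.0458]), (0.58, [0.3391, 0.0777, 0.0463])]
fork_seat [(0.74, [0.7603, -0.2055, 0.0037]), (0.68, [0.5372, 0.2374, 0.0926])]
spatula_mid [(0.6, [0.4156, -0.3504, 0.0143]), (0.57, [0.5462, -0.158, 0.0416])]
spatula [(0.74, [0.3694, -0.3627, 0.0034])]
pry_notch [(0.89, [0.5482, -0.1604, 0.0422]), (0.62, [0.5977, -0.1542, -0.0016])]
```

Call:
drive_tool(commands="-1 -0.2 0 0 0 -1 0;-1 -0.2 0 0 0 -1 0;-1 -0.2 0 0 0 -1 0;-1 -0.2 0 0 0 -1 0;-1 -0.2 0 0 0 -1 0;-1 -0.2 0 0 0 -1 0;-1 -0.2 0 0 0 -1 0;-1 -0.2 0 0 0 -1 0;-1 -0.2 0 0 0 -1 0;-1 -0.2 0 0 0 -1 0;-1 -0.2 0 0 0 -1 0;-1 -0.2 0 0 0 -1 0")

```text
time_s: 22.05
position: [0.4725, -0.0111, 0.2494]
tcp_rot: [[-0.998, 0.055, 0.0], [0.055, 0.998, 0.0], [-0.0, 0.0, -1.0]]
ft_force: [-0.5, 0.3, 0.1]
gripper_width: 1.003
grasp_force: 0.0
```

Run:
```python
from h import *
stat(); go((0.41,-0.34,0.22),down(103))
```

```text
t 22.05 tcp [ 0.4725 -0.0111  0.2494] yaw 86.83 zax [ 0.  0. -1.] j [-1.3  8.8 -3.5 77.7  0.   1.8] F [-0.5  0.3  0.1] T [ 0.04 -0.02  0.02] w 1.003 g 0.0
ROW 0.1769 -1.3274 0.1174 0.0000 0.0001 -0.1797 | rows>= 7
```

Call:
drive_tool(commands="0.12 -0.9 0 0 0 0 0;0.12 -0.9 0 0 0 0 0;0.12 -0.9 0 0 0 0 0;0.12 -0.9 0 0 0 0 0;0.12 -0.9 0 0 0 0 0;0.12 -0.9 0 0 0 0 0;0.12 -0.9 0 0 0 0 0")

```text
time_s: 22.75
position: [0.4296, -0.2342, 0.2492]
tcp_rot: [[-0.998, 0.061, -0.0], [0.061, 0.998, 0.0], [0.0, 0.0, -1.0]]
ft_force: [0.1, 0.4, 0.6]
gripper_width: 1.003
grasp_force: 0.0
```

Call:
drive_tool(commands="0.05 -0.43 0.11 0 0 -0.18 0;0.05 -0.43 0.11 0 0 -0.18 0;0.05 -0.43 0.11 0 0 -0.18 0;0.05 -0.43 0.11 0 0 -0.18 0;0.05 -0.43 0.11 0 0 -0.18 0;0.05 -0.43 0.11 0 0 -0.18 0")

```text
time_s: 23.35
position: [0.4118, -0.3394, 0.2223]
tcp_rot: [[-0.975, -0.224, 0.001], [-0.224, 0.975, -0.0], [-0.0, -0.0, -1.0]]
ft_force: [0.7, 0.7, 0.3]
gripper_width: 1.0
grasp_force: 0.0
```

Run:
```python
from h import *
stat(); s,M=look('wrist')
for t in ('spatula_mid','spatula','mat','pry_notch','case'): print(t,find(s,M,t,2))
m=trace(s,'spatula'); m=m[0]['mask'].astype(np.uint8)
c,_=cv2.findContours(m,0,2); c=max(c,key=cv2.contourArea)
P=np.array([ray(s,M,u,v,.017)[:2] for u,v in c[:,0]],np.float32)
print(cv2.minAreaRect(P),cv2.boxPoints(cv2.minAreaRect(P)))
cv2.imwrite('pics/w6.png',s['pixels'])
```

```text
t 23.35 tcp [ 0.4118 -0.3394  0.2223] yaw 102.96 zax [ 0.001 -0.    -1.   ] j [-39.5  16.3   2.   75.7   0.  -52.5] F [0.7 0.7 0.3] T [ 0.01 -0.05  0.03] w 1.0 g 0.0
spatula_mid [(0.69, [0.4189, -0.3499, 0.0134])]
spatula [(0.93, [0.3757, -0.358, -0.0006]), (0.25, [0.4295, -0.3472, -0.0005])]
mat [(0.67, [0.4324, -0.3469, -0.0004])]
pry_notch [(0.57, [0.5519, -0.1545, 0.0419])]
case [(0.6, [0.5956, -0.16, -0.001])]
((0.4161580801010132, -0.34763553738594055), (0.19577649235725403, 0.023665940389037132), 12.919397354125977) [[ 0.3181022  -0.35798797]
 [ 0.32339343 -0.38105485]
 [ 0.5142139  -0.3372831 ]
 [ 0.5089227  -0.31421623]]
```

View pics/w6.png

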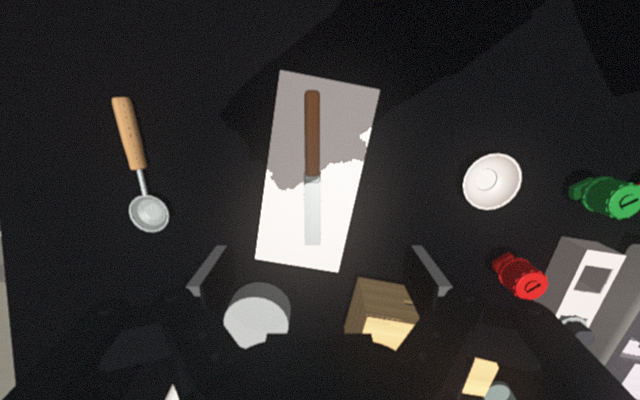

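The spatula lies on the mat with its handle at (313,135) and blade at (312,210), undisturbed. Grasping the handle 25 mm forward of its middle.

Call:
drive_tool(commands="0.081 -0.036 0.2 0 0 0 0.3;0.081 -0.036 0.4 0 0 0 0.3;0.081 -0.036 0.6 0 0 0 0.3;0.081 -0.036 0.75 0 0 0 0.3;0.081 -0.036 0.83 0 0 0 0.3;0.081 -0.036 0.865 0 0 0 0.3;0.081 -0.036 0.865 0 0 0 0.3;0.081 -0.036 0.865 0 0 0 0.3")

```text
time_s: 24.5
position: [0.3941, -0.3546, 0.0068]
tcp_rot: [[-0.975, -0.224, 0.001], [-0.224, 0.975, -0.001], [-0.001, -0.001, -1.0]]
ft_force: [-0.1, -0.2, -0.2]
gripper_width: 0.699
grasp_force: 0.0
```

Call:
drive_tool(commands="0 0 0 0 0 0 1;0 0 0 0 0 0 1;0 0 0 0 0 0 1;0 0 0 0 0 0 1;0 0 0 0 0 0 1;0 0 0 0 0 0 1;0 0 0 0 0 0 1;0 0 0 0 0 0 1")

```text
time_s: 25.3
position: [0.3939, -0.3544, 0.0065]
tcp_rot: [[-0.975, -0.224, 0.001], [-0.224, 0.975, -0.001], [-0.001, -0.001, -1.0]]
ft_force: [-0.6, 1.0, 9.0]
gripper_width: 0.197
grasp_force: 59.6
```

Call:
drive_tool(commands="0 0 -0.1 0 0 0 1;0 0 -0.2 0 0 0 1;0 0 -0.36 0 0 0 1;0 0 -0.5 0 0 0 1;0 0 -0.5 0 0 0 1;0 0 -0.5 0 0 0 1")

```text
time_s: 25.9
position: [0.3938, -0.3543, 0.1311]
tcp_rot: [[-0.975, -0.224, 0.001], [-0.224, 0.975, -0.001], [-0.001, -0.001, -1.0]]
ft_force: [0.1, 1.0, -1.7]
gripper_width: 0.191
grasp_force: 58.9
```

Run:
```python
from h import *
stat(); go((0.40,-0.2,0.13),down(91))
```

```text
t 25.9 tcp [ 0.3938 -0.3543  0.1311] yaw 102.93 zax [ 0.001 -0.001 -1.   ] j [-42.   17.8  -9.2  62.8   0.  -54.9] F [ 0.1  1.  -1.7] T [ 0.05 -0.01  0.01] w 0.191 g 58.90200734138489
ROW -0.1624 0.5958 0.0036 -0.0007 0.0007 0.1326 | rows>= 4
```

Call:
drive_tool(commands="-0.2 0.764 0 0 0 0.128 1;-0.2 0.764 0 0 0 0.128 1;-0.2 0.764 0 0 0 0.128 1;-0.2 0.764 0 0 0 0.128 1;-0.2 0.764 0 0 0 0.128 1;-0.2 0.764 0 0 0 0.128 1")

```text
time_s: 26.5
position: [0.3989, -0.1556, 0.1296]
tcp_rot: [[-1.0, -0.027, -0.001], [-0.027, 1.0, 0.0], [0.001, 0.0, -1.0]]
ft_force: [-0.1, -0.6, -1.3]
gripper_width: 0.194
grasp_force: 59.1
```

Run:
```python
from h import *
stat(); s,M=look('wrist')
for t in ('spatula_mid','spatula','pry_notch','case'): print(t,find(s,M,t,2))
cv2.imwrite('pics/w7.png',s['pixels'])
m=trace(s,'spatula')[0]['mask'].astype(np.uint8)
z=read_state()['position'][2]+.0085
P=np.array([ray(s,M,u,v,z)[:2] for v,u in zip(*np.nonzero(m))]); print('max x',P[P[:,0].argmax()])
s,M=look('top')
for t in ('spatula_mid','spatula','pry_notch','case'): print(t,find(s,M,t,2))
m=trace(s,'case')[0]['mask'].astype(np.uint8)
c,_=cv2.findContours(m,0,2); c=max(c,key=cv2.contourArea)
rc=cv2.minAreaRect(np.array([ray(s,M,u,v,.083)[:2] for u,v in c[:,0]],np.float32)); print(rc,cv2.boxPoints(rc))
m=trace(s,'spatula')[0]['mask'].astype(np.uint8)
P=np.array([ray(s,M,u,v,z)[:2] for v,u in zip(*np.nonzero(m))]); print('max x',P[P[:,0].argmax()])
```

```text
t 26.5 tcp [ 0.3989 -0.1556  0.1296] yaw 91.56 zax [-0.001  0.    -1.   ] j [-21.3   6.6 -23.7  59.7  -0.  -22.9] F [-0.1 -0.6 -1.3] T [ 0.04 -0.03  0.03] w 0.194 g 59.13577616214752
spatula_mid [(0.91, [0.4257, -0.1596, 0.1365])]
spatula [(0.65, [0.3758, -0.1505, 0.1253])]
pry_notch []
case [(0.2, [0.3777, -0.152, 0.1228])]
max x [ 0.44961679 -0.15628902]
spatula_mid [(0.56, [0.4235, -0.1596, 0.1399]), (0.38, [0.5471, -0.1597, 0.0403])]
spatula []
pry_notch [(0.61, [0.5494, -0.1578, 0.0415])]
case [(0.79, [0.5975, -0.1548, -0.0025])]
((0.5933648347854614, -0.15495139360427856), (0.0978335365653038, 0.18463295698165894), 1.7409329414367676) [[ 0.5416661  -0.06416363]
 [ 0.54727525 -0.24871136]
 [ 0.6450636  -0.24573916]
 [ 0.6394544  -0.06119142]]
max x [ 0.52115749 -0.15150397]
```

View pics/w7.png

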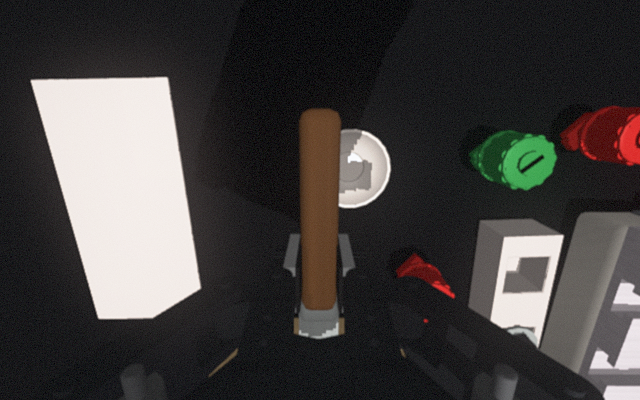

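Wrist view: the spatula handle is straight in the jaws (320,200), pointing at the case. The dish (355,165) is below the handle with clearance. Lowering.

Call:
drive_tool(commands="0 0 0.1 0 0 0 1;0 0 0.2 0 0 0 1;0 0 0.3 0 0 0 1;0 0 0.36 0 0 0 1;0 0 0.39 0 0 0 1;0 0 0.39 0 0 0 1;0 0 0.39 0 0 0 1")

```text
time_s: 27.85
position: [0.3998, -0.1568, 0.0337]
tcp_rot: [[-1.0, -0.025, 0.001], [-0.025, 1.0, -0.0], [-0.001, -0.0, -1.0]]
ft_force: [0.8, 0.2, -0.9]
gripper_width: 0.194
grasp_force: 59.2
```

Run:
```python
from h import *
stat(); s,M=look('scene')
for t in ('spatula_mid','spatula','pry_notch','case'): print(t,find(s,M,t,2))
s,M=look('wrist')
for t in ('spatula_mid','spatula'): print(t,find(s,M,t,2))
```

```text
t 27.85 tcp [ 0.3998 -0.1568  0.0337] yaw 91.42 zax [ 0.001 -0.    -1.   ] j [-21.4  12.3 -32.5  45.2   0.  -22.8] F [ 0.8  0.2 -0.9] T [-0.02  0.01 -0.03] w 0.194 g 59.172037839889526
spatula_mid [(0.69, [0.7556, -0.0581, 0.0011]), (0.64, [0.4271, -0.1542, 0.0424])]
spatula [(0.65, [0.3801, -0.1575, 0.0332]), (0.22, [0.7558, -0.0592, 0.0037])]
pry_notch []
case [(0.55, [0.6009, -0.1545, 0.0007])]
spatula_mid [(0.7, [0.4264, -0.1579, 0.039]), (0.68, [0.3772, -0.1289, 0.0008])]
spatula [(0.58, [0.3782, -0.1549, 0.0272])]
```

Call:
drive_tool(commands="-0.04 0 0.004 0 0 0 1;-0.08 0 0.004 0 0 0 1;-0.11 0 0.004 0 0 0 1;-0.13 0 0.004 0 0 0 1;-0.15 0 0.004 0 0 0 1;-0.165 0 0.004 0 0 0 1;-0.178 0 0.004 0 0 0 1;-0.178 0 0.004 0 0 0 1")

```text
time_s: 29.05
position: [0.4442, -0.1555, 0.032]
tcp_rot: [[-1.0, -0.025, 0.0], [-0.025, 1.0, -0.0], [-0.0, -0.0, -1.0]]
ft_force: [-0.2, 1.0, -1.4]
gripper_width: 0.197
grasp_force: 59.2
```

Call:
drive_tool(commands="0 0 -0.012 0 0 0 1;0 0 -0.024 0 0 0 1;0 0 -0.036 0 0 0 1;0 0 -0.048 0 0 0 1;0 0 -0.06 0 0 0 1;0 0 -0.072 0 0 0 1;0 0 -0.072 0 0 0 1")

```text
time_s: 29.75
position: [0.4441, -0.1556, 0.0505]
tcp_rot: [[-1.0, -0.025, 0.0], [-0.025, 1.0, -0.0], [-0.0, -0.0, -1.0]]
ft_force: [0.4, 0.4, -2.7]
gripper_width: 0.194
grasp_force: 58.9
```

Run:
```python
from h import *
stat(); s,M=look('scene')
print(find(s,M,'spatula_mid',2)); cv2.imwrite('pics/s8.png',cv2.resize(s['pixels'][60:360,130:430],None,fx=2,fy=2))
```

```text
t 29.75 tcp [ 0.4441 -0.1556  0.0505] yaw 91.41 zax [ 0. -0. -1.] j [-19.3  15.4 -25.3  49.2  -0.  -20.7] F [ 0.4  0.4 -2.7] T [ 0.09 -0.    0.03] w 0.194 g 58.90480577945709
[(0.9, [0.4693, -0.1542, 0.058])]
```

View pics/s8.png

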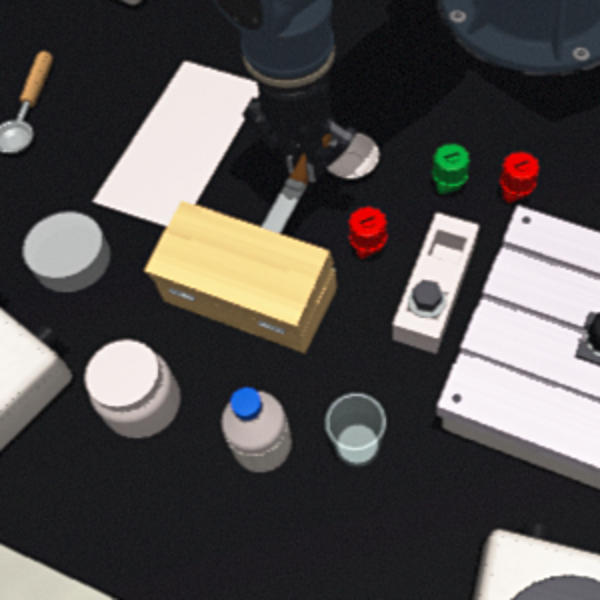

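Blade at (285,200) enters the case front and the lid's right side has a gap opening (330,270). Continue up along the arc.

Call:
drive_tool(commands="0 0 -0.015 0 0 0 1;0 0 -0.03 0 0 0 1;0 0 -0.045 0 0 0 1;0 0 -0.06 0 0 0 1;0 0 -0.075 0 0 0 1;0 0 -0.09 0 0 0 1;0 0 -0.105 0 0 0 1;0 0 -0.12 0 0 0 1;0 0 -0.12 0 0 0 1")

```text
time_s: 30.75
position: [0.444, -0.1556, 0.0805]
tcp_rot: [[-1.0, -0.025, 0.0], [-0.025, 1.0, -0.0], [-0.0, -0.0, -1.0]]
ft_force: [-0.8, 0.4, -2.1]
gripper_width: 0.198
grasp_force: 59.0
```

Run:
```python
from h import *
stat(); s,M=look('scene')
print(find(s,M,'spatula_mid',2)); cv2.imwrite('pics/s9.png',cv2.resize(s['pixels'][100:300,160:360],None,fx=3,fy=3))
```

```text
t 30.75 tcp [ 0.444  -0.1556  0.0805] yaw 91.42 zax [ 0. -0. -1.] j [-19.3  13.6 -22.8  53.6  -0.  -20.7] F [-0.8  0.4 -2.1] T [0.05 0.26 0.02] w 0.198 g 58.96115005016327
[(0.65, [0.4708, -0.153, 0.0872]), (0.19, [0.3785, -0.1278, -0.0014])]
```

View pics/s9.png

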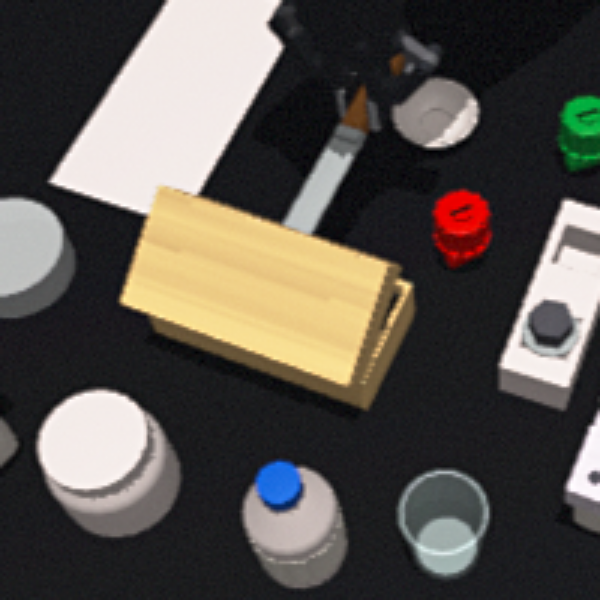

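Lid clearly raised (about 0.5 rad) with the blade under its front edge. Continue along the arc, then push its inside back with the tip above the vials.

Call:
drive_tool(commands="-0.032 0 -0.02 0 0 0 1;-0.064 0 -0.04 0 0 0 1;-0.084 0 -0.06 0 0 0 1;-0.104 0 -0.08 0 0 0 1;-0.124 0 -0.1 0 0 0 1;-0.144 0 -0.116 0 0 0 1;-0.166 0 -0.13 0 0 0 1;-0.188 0 -0.144 0 0 0 1;-0.188 0 -0.144 0 0 0 1")

```text
time_s: 31.75
position: [0.4919, -0.1544, 0.1164]
tcp_rot: [[-1.0, -0.025, 0.001], [-0.025, 1.0, -0.0], [-0.001, -0.0, -1.0]]
ft_force: [1.1, -0.8, -4.6]
gripper_width: 0.197
grasp_force: 58.9
```

Call:
drive_tool(commands="0 0 0.04 0 0 0 1;0 0 0.075 0 0 0 1;-0.04 0 0.075 0 0 0 1;-0.08 0 0.075 0 0 0 1;-0.12 0 0.075 0 0 0 1;-0.16 0 0.075 0 0 0 1;-0.2 0 0.075 0 0 0 1;-0.24 0 0.075 0 0 0 1;-0.28 0 0.075 0 0 0 1;-0.31 0 0.075 0 0 0 1;-0.31 0 0.075 0 0 0 1")

```text
time_s: 32.85
position: [0.5698, -0.1524, 0.0975]
tcp_rot: [[-1.0, -0.025, 0.001], [-0.025, 1.0, -0.0], [-0.001, -0.0, -1.0]]
ft_force: [0.1, -0.5, -1.4]
gripper_width: 0.198
grasp_force: 59.3
```

Run:
```python
from h import *
stat(); s,M=look('scene')
for t in ('spatula_mid','vial0','lid'): print(find(s,M,t,4))
cv2.imwrite('pics/s10.png',cv2.resize(s['pixels'][80:300,140:360],None,fx=2.7,fy=2.7))
```

```text
t 32.85 tcp [ 0.5698 -0.1524  0.0975] yaw 91.43 zax [ 0.001 -0.    -1.   ] j [-15.   25.8  -2.5  61.6   0.  -16.4] F [ 0.1 -0.5 -1.4] T [-0.03  0.01 -0.03] w 0.198 g 59.31227445602417
[(0.6, [0.5952, -0.0929, 0.0128]), (0.59, [0.5934, -0.1486, 0.1068]), (0.35, [0.755, -0.0616, 0.0025])]
[(0.82, [0.5991, -0.2208, 0.0088]), (0.73, [0.5963, -0.1371, 0.0087]), (0.63, [0.5982, -0.0936, 0.0115]), (0.62, [0.601, -0.176, 0.0099])]Traceback (most recent call last):
  File "<stdin>", line 3, in <module>
  File "h.py", line 11, in find
    for d in mark_of(s,t)[:n]:
             ~~~~~~~^^^^^
ValueError: it knows: beaker, block, case, dish, fork_seat, hexscrew, knob_mid, mat, petri, powder, pry_notch, rack, reagent, shaker, slot_free_end, spatula, spatula_mid, tbolt, vial
```

Call:
drive_tool(commands="0.1 0 0 0 0 0 1;0.3 0 0 0 0 0 1;0.5 0 -0.05 0 0 0 1;0.7 0 -0.2 0 0 0 1;0.7 0 -0.2 0 0 0 1;0.7 0 -0.2 0 0 0 1")

```text
time_s: 33.6
position: [0.3931, -0.1572, 0.149]
tcp_rot: [[-1.0, -0.024, 0.003], [-0.024, 1.0, -0.001], [-0.003, -0.001, -1.0]]
ft_force: [0.5, -0.5, -0.8]
gripper_width: 0.194
grasp_force: 59.3
```

Run:
```python
from h import *
stat(); go((0.394,-0.3545,0.12),down(103))
s,M=look('scene')
print(find(s,M,'vial0',6))
cv2.imwrite('pics/s10.png',cv2.resize(s['pixels'][80:300,140:360],None,fx=2.7,fy=2.7))
s,M=look('top')
print(find(s,M,'vial0',6))
```

```text
t 33.6 tcp [ 0.3931 -0.1572  0.149 ] yaw 91.35 zax [ 0.003 -0.001 -1.   ] j [-21.8   5.  -22.6  62.2   0.  -23.2] F [ 0.5 -0.5 -0.8] T [ 0.02 -0.09  0.02] w 0.194 g 59.30567979812622
ROW 0.0156 -0.7888 0.1171 -0.0011 0.0020 -0.1294 | rows>= 4
[(0.85, [0.5955, -0.1363, 0.0111]), (0.83, [0.6001, -0.2213, 0.0083]), (0.68, [0.5967, -0.094, 0.0076]), (0.53, [0.6014, -0.176, 0.0102]), (0.52, [0.5387, 0.2381, 0.0674]), (0.35, [0.6387, -0.3803, 0.0009])]
[(0.66, [0.7541, -0.0639, -0.0002]), (0.65, [0.5991, -0.2196, 0.0086]), (0.6, [0.5968, -0.0986, 0.0047]), (0.57, [0.5973, -0.1769, 0.0076]), (0.52, [0.5964, -0.1389, 0.0102]), (0.42, [0.7631, -0.2025, 0.0032])]
```

View pics/s10.png

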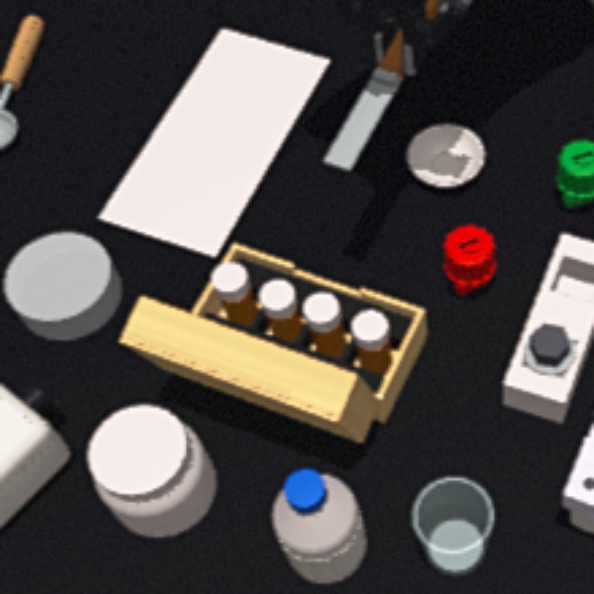

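Four upright vials, caps at (230,280), (278,300), (322,312), (371,328), and the lid is fully back. Laying the spatula on the mat.

Call:
drive_tool(commands="0.016 -0.789 0.117 0 0 -0.13 1;0.016 -0.789 0.117 0 0 -0.13 1;0.016 -0.789 0.117 0 0 -0.13 1;0.016 -0.789 0.117 0 0 -0.13 1;0.016 -0.789 0.117 0 0 -0.13 1;0.016 -0.789 0.117 0 0 -0.13 1;0.016 -0.789 0.25 0 0 -0.13 1;0.016 -0.789 0.4 0 0 -0.13 1;0.016 -0.789 0.5 0 0 -0.13 1;0.016 -0.789 0.56 0 0 -0.13 1;0.016 -0.789 0.56 0 0 -0.13 1")

```text
time_s: 34.9
position: [0.3942, -0.3517, 0.0056]
tcp_rot: [[-0.973, -0.229, -0.002], [-0.229, 0.973, 0.002], [0.001, 0.003, -1.0]]
ft_force: [0.7, 0.6, -0.3]
gripper_width: 0.196
grasp_force: 64.5
```

Down. Release, rise, and head towards the case.

Call:
drive_tool(commands="0 0 0 0 0 0 0.5;0 0 0 0 0 0 0.5;0 0 0 0 0 0 0.4;0 0 0 0 0 0 0.4;0 0 -0.1 0 0 0 0.4;0 0 -0.3 0 0 0 0.3;0 0 -0.5 0 0 0 0.2;0 0 -0.7 0 0 0 0.2;0 0 -0.85 0 0 0 0.2;0 0 -0.85 0 0 0 0.2")

```text
time_s: 35.9
position: [0.3959, -0.3555, 0.2252]
tcp_rot: [[-0.974, -0.227, 0.006], [-0.227, 0.974, -0.005], [-0.005, -0.007, -1.0]]
ft_force: [0.1, -0.3, -0.5]
gripper_width: 0.8
grasp_force: 0.0
```

Run:
```python
from h import *
stat(); s,M=look('wrist')
for t in ('spatula_mid','mat'): print(find(s,M,t,2))
go((0.55,-0.2,0.25),down(91.5))
```

```text
t 35.9 tcp [ 0.3959 -0.3555  0.2252] yaw 103.11 zax [ 0.006 -0.005 -1.   ] j [-41.9  15.6   1.6  75.5  -0.  -55. ] F [ 0.1 -0.3 -0.5] T [ 0.01 -0.03 -0.  ] w 0.8 g 0.0
[(0.78, [0.4194, -0.3466, 0.0118])]
[(0.73, [0.4322, -0.3484, -0.0005])]
ROW -0.7467 0.4583 -0.1225 0.0002 -0.0001 0.1290 | rows>= 5
```

Call:
drive_tool(commands="-0.747 0.458 -0.1 0 0 0.13 0.46;-0.747 0.458 -0.1 0 0 0.4 0.46;-0.747 0.458 -0.1 0 0 0.7 0.46;-0.747 0.458 -0.1 0 0 1 0.46;-0.747 0.458 -0.1 0 0 1 0.46;-0.747 0.458 -0.1 0 0 1 0.46;-0.747 0.458 -0.1 0 0 1 0.46;-0.747 0.458 -0.1 0 0 1 0.46;-0.747 0.458 -0.1 0 0 1 0.46;-0.747 0.458 -0.1 0 0 1 0.46;-0.747 0.458 -0.1 0 0 1 0.46;-0.747 0.458 -0.1 0 0 1 0.46")

```text
time_s: 37.25
position: [0.5496, -0.1999, 0.2433]
tcp_rot: [[-0.225, 0.974, -0.002], [0.974, 0.225, 0.001], [0.001, -0.002, -1.0]]
ft_force: [-0.4, -0.0, 0.2]
gripper_width: 0.541
grasp_force: 0.0
```

Run:
```python
from h import *
stat(); s,M=look('wrist'); print('wrist',find(s,M,'vial0',6),find(s,M,'case',1))
s,M=look('scene'); print('scene',find(s,M,'vial0',6), find(s,M,'rack',1),find(s,M,'case',1))
s,M=look('top'); print('top',find(s,M,'rack',1))
m=trace(s,'rack')[0]['mask'].astype(np.uint8)
c,_=cv2.findContours(m,0,2); c=max(c,key=cv2.contourArea)
rc=cv2.minAreaRect(np.array([ray(s,M,u,v,.115)[:2] for u,v in c[:,0]],np.float32)); print(rc,cv2.boxPoints(rc))
go((0.599,-0.095,0.2),down(1.5))
```

```text
t 37.25 tcp [ 0.5496 -0.1999  0.2433] yaw 13.0 zax [-0.002  0.001 -1.   ] j [-20.   22.7  14.1  81.5   0.   57. ] F [-0.4 -0.   0.2] T [0.04 0.01 0.01] w 0.541 g 0.0
wrist [(0.85, [0.5966, -0.1394, 0.0041]), (0.84, [0.6032, -0.225, 0.0059]), (0.61, [0.5984, -0.1784, 0.0018]), (0.58, [0.5956, -0.0957, 0.0076])] [(0.88, [0.5978, -0.1584, -0.0019])]
scene [(0.83, [0.6004, -0.2223, 0.0088]), (0.69, [0.5955, -0.1368, 0.0126]), (0.6, [0.5992, -0.0952, 0.0075])] [(0.88, [0.5384, 0.3153, 0.0782])] [(0.87, [0.6001, -0.1559, 0.003])]
top [(0.8, [0.5364, 0.3137, 0.082])]
((0.536570131778717, 0.27394282817840576), (0.13558466732501984, 0.16977117955684662), 89.82257843017578) [[0.45147502 0.20641367]
 [0.6212454  0.20588796]
 [0.62166524 0.34147197]
 [0.45189488 0.34199768]]
ROW 0.3652 0.2858 0.1793 0.0000 0.0000 0.1294 | rows>= 3
```

Call:
drive_tool(commands="0.364 0.279 0 0 0 0.129 0.46;0.364 0.279 0 0 0 0.129 0.46;0.364 0.279 0.1 0 0 0.129 0.46;0.364 0.279 0.25 0 0 0.129 0.46;0.364 0.279 0.4 0 0 0.129 0.46;0.364 0.279 0.5 0 0 0.129 0.46;0.364 0.279 0.6 0 0 0.129 0.46;0.364 0.279 0.7 0 0 0.129 0.46;0.364 0.279 0.769 0 0 0.129 0.46;0.364 0.279 0.769 0 0 0.129 0.46;0.364 0.279 0.769 0 0 0.129 0.46")

```text
time_s: 38.85
position: [0.5976, -0.0957, 0.0531]
tcp_rot: [[-0.026, 1.0, 0.0], [1.0, 0.026, 0.0], [0.0, 0.0, -1.0]]
ft_force: [-0.1, 0.8, 1.1]
gripper_width: 0.536
grasp_force: 0.0
```

Call:
drive_tool(commands="0 0 0 0 0 0 1;0 0 0 0 0 0 1;0 0 0 0 0 0 1;0 0 0 0 0 0 1;0 0 0 0 0 0 1;0 0 0 0 0 0 1")

```text
time_s: 39.45
position: [0.5982, -0.0959, 0.0539]
tcp_rot: [[-0.026, 1.0, 0.002], [1.0, 0.026, -0.0], [-0.0, 0.002, -1.0]]
ft_force: [-1.0, 0.1, 6.5]
gripper_width: 0.311
grasp_force: 58.2
```

Call:
drive_tool(commands="0 0 -0.1 0 0 0 1;0 0 -0.25 0 0 0 1;0 0 -0.4 0 0 0 1;0 0 -0.6 0 0 0 1;0.15 0 -0.7 0 0 0 1;0.35 0 -0.7 0 0 0 1;0.55 0 -0.7 0 0 0 1;0.75 0 -0.7 0 0 0 1;0.9 0 -0.7 0 0 0 1;0.9 0 -0.7 0 0 0 1")

```text
time_s: 40.45
position: [0.5912, 0.1336, 0.2281]
tcp_rot: [[-0.031, 1.0, 0.001], [1.0, 0.031, 0.001], [0.001, 0.001, -1.0]]
ft_force: [1.1, -0.1, 0.9]
gripper_width: 0.303
grasp_force: 58.7
```

Call:
drive_tool(commands="0.1 0 0 0 0 -0.1 1;0.2 0 0 0 0 -0.2 1;0.3 0 0 0 0 -0.3 1;0.4 0 0 0 0 -0.4 1;0.5 0 0 0 0 -0.5 1;0.6 0 0 0 0 -0.6 1;0.7 0 0 0 0 -0.7 1;0.74 0 0 0 0 -0.8 1;0.74 0 0 0 0 -0.9 1;0.74 0 0 0 0 -0.994 1;0.74 0 0 0 0 -0.994 1;0.74 0 0 0 0 -0.994 1")

```text
time_s: 41.65
position: [0.587, 0.3137, 0.2282]
tcp_rot: [[-1.0, -0.017, 0.001], [-0.017, 1.0, 0.0], [-0.001, 0.0, -1.0]]
ft_force: [0.7, 0.4, -0.4]
gripper_width: 0.303
grasp_force: 58.6
```

Run:
```python
from h import *
stat(); s,M=look('wrist'); print('wrist',find(s,M,'vial0',2),find(s,M,'rack',1),find(s,M,'fork_seat',1),find(s,M,'knob_mid',2))
cv2.imwrite('pics/w11.png',s['pixels'])
s,M=look('scene'); print('scene',find(s,M,'vial0',2), find(s,M,'rack',1))
```

```text
t 41.65 tcp [0.587  0.3137 0.2282] yaw 90.99 zax [ 0.001  0.    -1.   ] j [28.1 33.5 28.9 85.4 -0.  27.1] F [ 0.7  0.4 -0.4] T [-0.01 -0.04  0.04] w 0.303 g 58.626585602760315
wrist [(0.78, [0.5855, 0.308, 0.1794]), (0.7, [0.7535, -0.056, -0.0005])] [(0.72, [0.7545, -0.0584, -0.0009])] [] [(0.71, [0.5378, 0.2328, 0.1054])]
scene [(0.97, [0.5875, 0.3108, 0.1847]), (0.85, [0.5959, -0.2218, 0.0128])] [(0.85, [0.5404, 0.3124, 0.0777])]
```

View pics/w11.png

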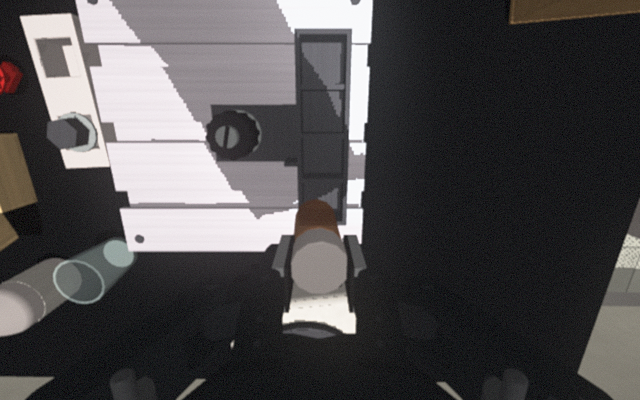

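Rack box top in view: corners (296,30) and (350,30), cell walls at rows 90, 132, 175; the clamped bolt is at (228,136); the held vial is upright at (318,262).

Run:
```python
from h import *
s,M=look('wrist'); stat()
for p in ((296,31),(351,31),(300,176),(348,176),(323,90),(323,132),(323,175),(345,222)): print(p,ray(s,M,*p,.115).round(4))
print('bolt',ray(s,M,228,136,.124).round(4))
print('vial cap',ray(s,M,318.5,262,.2282+.0225).round(4))
```

```text
t 42.1 tcp [0.5867 0.3141 0.2276] yaw 90.94 zax [ 0. -0. -1.] j [28.2 33.5 28.9 85.3 -0.  27.2] F [ 0.1 -0.4  0.3] T [ 0.02 -0.02 -0.04] w 0.309 g 58.633750677108765
(296, 31) [0.4555 0.2941 0.115 ]
(351, 31) [0.4548 0.3374 0.115 ]
(300, 176) [0.5723 0.297  0.115 ]
(348, 176) [0.5716 0.3404 0.115 ]
(323, 90) [0.4988 0.3163 0.115 ]
(323, 132) [0.533 0.317 0.115]
(323, 175) [0.571  0.3178 0.115 ]
(345, 222) [0.6163 0.3396 0.115 ]
bolt [0.5369 0.2373 0.124 ]
vial cap [0.5819 0.3139 0.2507]
```

Call:
drive_tool(commands="-0.047 0.014 0 0 0 0 1;-0.047 0.014 0.08 0 0 0 1;-0.047 0.014 0.16 0 0 0 1;-0.047 0.014 0.22 0 0 0 1;-0.047 0.014 0.27 0 0 0 1;-0.047 0.014 0.31 0 0 0 1;-0.047 0.014 0.34 0 0 0 1;-0.047 0.014 0.36 0 0 0 1;-0.047 0.014 0.375 0 0 0 1;-0.047 0.014 0.375 0 0 0 1")

```text
time_s: 43.1
position: [0.5983, 0.3178, 0.1336]
tcp_rot: [[-1.0, -0.017, -0.0], [-0.017, 1.0, -0.0], [0.0, -0.0, -1.0]]
ft_force: [0.5, 0.9, -0.3]
gripper_width: 0.304
grasp_force: 58.7
```

Run:
```python
from h import *
stat(); s,M=look('scene'); print('scene',find(s,M,'vial0',4), find(s,M,'rack',1))
```

```text
t 43.1 tcp [0.5983 0.3178 0.1336] yaw 90.96 zax [-0. -0. -1.] j [28.  35.5 18.7 73.2  0.  27. ] F [ 0.5  0.9 -0.3] T [ 0.03 -0.03 -0.07] w 0.304 g 58.68513107299805
scene [(0.67, [0.6022, -0.2199, 0.0072]), (0.65, [0.6004, 0.3139, 0.0888]), (0.62, [0.5997, -0.1763, 0.0098]), (0.56, [0.5967, -0.1354, 0.0106])] [(0.6, [0.5397, 0.3174, 0.078])]
```

Call:
drive_tool(commands="0 0 0.007 0 0 0 1;0 0 0.007 0 0 0 0.5;0 0 0.007 0 0 0 0.5;0 0 0.007 0 0 0 0.5;0 0 -0.1 0 0 0 0.46;0 0 -0.25 0 0 0 0.46;0 -0.15 -0.42 0 0 0 0.46;0 -0.35 -0.42 0 0 0 0.46;0 -0.55 -0.42 0 0 0 0.46;0 -0.75 -0.42 0 0 0 0.46;0 -0.9 -0.42 0 0 0 0.46;0 -0.9 -0.42 0 0 0 0.46")

```text
time_s: 44.45
position: [0.6023, 0.0881, 0.2394]
tcp_rot: [[-1.0, -0.012, 0.001], [-0.012, 1.0, -0.001], [-0.001, -0.001, -1.0]]
ft_force: [0.4, 0.6, -0.7]
gripper_width: 0.544
grasp_force: 0.0
```

Call:
drive_tool(commands="0 -0.15 0 0 0 0.09 0.46;0 -0.3 0 0 0 0.18 0.46;0 -0.5 0 0 0 0.27 0.46;0 -0.7 0 0 0 0.36 0.46;0 -0.92 0 0 0 0.5 0.46;0 -0.92 0 0 0 0.6 0.46;0 -0.92 0 0 0 0.7 0.46;0 -0.92 0 0 0 0.8 0.46;0 -0.92 0 0 0 0.9 0.46;0 -0.92 0 0 0 0.994 0.46;0 -0.92 0 0 0 0.994 0.46;0 -0.92 0 0 0 0.994 0.46")

```text
time_s: 45.65
position: [0.6062, -0.1367, 0.2389]
tcp_rot: [[-0.025, 1.0, 0.0], [1.0, 0.025, 0.0], [0.0, 0.0, -1.0]]
ft_force: [0.4, -0.0, -0.7]
gripper_width: 0.538
grasp_force: 0.0
```

Run:
```python
from h import *
stat(); s,M=look('scene'); print('scene',find(s,M,'vial0',5))
s,M=look('wrist'); print('wrist',find(s,M,'vial0',5))
go((0.5965,-0.138,0.053),down(1.5))
```

```text
t 45.65 tcp [ 0.6062 -0.1367  0.2389] yaw 1.43 zax [ 0.  0. -1.] j [-12.7  27.4  20.5  83.1   0.   75.9] F [ 0.4 -0.  -0.7] T [-0.02 -0.06  0.01] w 0.538 g 0.0
scene [(0.7, [0.5987, -0.1759, 0.0064]), (0.63, [0.5984, 0.3142, 0.0891]), (0.55, [0.5944, -0.1384, 0.011]), (0.48, [0.604, -0.2203, 0.0087])]
wrist [(0.94, [0.5979, -0.1394, 0.0051]), (0.92, [0.6018, -0.1804, 0.0021]), (0.9, [0.6077, -0.2276, 0.0061])]
ROW -0.0031 -0.0386 0.7433 0.0000 0.0000 0.0017 | rows>= 4
```

Call:
drive_tool(commands="-0.003 -0.037 0.1 0 0 0 0.46;-0.003 -0.037 0.25 0 0 0 0.46;-0.003 -0.037 0.4 0 0 0 0.46;-0.003 -0.037 0.5 0 0 0 0.46;-0.003 -0.037 0.6 0 0 0 0.46;-0.003 -0.037 0.68 0 0 0 0.46;-0.003 -0.037 0.743 0 0 0 0.46;-0.003 -0.037 0.743 0 0 0 0.46;-0.003 -0.037 0.743 0 0 0 0.46")

```text
time_s: 46.75
position: [0.5969, -0.1381, 0.0535]
tcp_rot: [[-0.027, 1.0, -0.0], [1.0, 0.027, 0.0], [0.0, -0.0, -1.0]]
ft_force: [-0.2, 0.1, 0.1]
gripper_width: 0.545
grasp_force: 0.0
```

Call:
drive_tool(commands="0 0 0 0 0 0 1;0 0 0 0 0 0 1;0 0 0 0 0 0 1;0 0 0 0 0 0 1;0 0 0 0 0 0 1;0 0 0 0 0 0 1")

```text
time_s: 47.35
position: [0.5975, -0.1383, 0.0544]
tcp_rot: [[-0.026, 1.0, 0.002], [1.0, 0.026, -0.0], [-0.001, 0.002, -1.0]]
ft_force: [-2.0, -0.2, 4.7]
gripper_width: 0.304
grasp_force: 58.4
```

Call:
drive_tool(commands="0 0 -0.1 0 0 0 1;0 0 -0.25 0 0 0 1;0 0 -0.4 0 0 0 1;0 0 -0.6 0 0 0 1;0.15 0 -0.7 0 0 0 1;0.35 0 -0.7 0 0 0 1;0.55 0 -0.7 0 0 0 1;0.75 0 -0.7 0 0 0 1;0.9 0 -0.7 0 0 0 1;0.9 0 -0.7 0 0 0 1")

```text
time_s: 48.35
position: [0.5907, 0.0912, 0.2288]
tcp_rot: [[-0.031, 1.0, 0.001], [1.0, 0.031, 0.001], [0.001, 0.001, -1.0]]
ft_force: [0.0, -0.4, 0.3]
gripper_width: 0.31
grasp_force: 58.9
```

Call:
drive_tool(commands="0.1 -0.11 0 0 0 -0.1 1;0.2 -0.11 0 0 0 -0.2 1;0.3 -0.11 0 0 0 -0.3 1;0.4 -0.11 0 0 0 -0.4 1;0.5 -0.11 0 0 0 -0.5 1;0.6 -0.11 0 0 0 -0.6 1;0.7 -0.11 0 0 0 -0.7 1;0.8 -0.11 0 0 0 -0.8 1;0.9 -0.11 0 0 0 -0.9 1;0.918 -0.11 0 0 0 -0.994 1;0.918 -0.11 0 0 0 -0.994 1;0.918 -0.11 0 0 0 -0.994 1")

```text
time_s: 49.55
position: [0.5577, 0.3154, 0.2286]
tcp_rot: [[-1.0, -0.018, 0.001], [-0.018, 1.0, 0.0], [-0.001, 0.0, -1.0]]
ft_force: [0.2, 0.7, -0.4]
gripper_width: 0.3
grasp_force: 59.0
```

Run:
```python
from h import *
stat(); s,M=look('scene'); print('scene',find(s,M,'vial0',5))
go((0.5575,0.3175,0.133),down(91))
```

```text
t 49.55 tcp [0.5577 0.3154 0.2286] yaw 91.03 zax [ 0.001  0.    -1.   ] j [29.5 29.9 23.1 83.1 -0.  28.5] F [ 0.2  0.7 -0.4] T [-0.05 -0.   -0.02] w 0.3 g 59.01724576950073
scene [(0.79, [0.6013, -0.2201, 0.0102]), (0.76, [0.6009, 0.3154, 0.0866]), (0.63, [0.5599, 0.3159, 0.1856]), (0.52, [0.6, -0.176, 0.0096])]
ROW 0.0008 0.0095 0.3820 0.0001 0.0004 -0.0020 | rows>= 2
```

Call:
drive_tool(commands="0.001 0.009 0.1 0 0 0 1;0.001 0.009 0.2 0 0 0 1;0.001 0.009 0.27 0 0 0 1;0.001 0.009 0.31 0 0 0 1;0.001 0.009 0.34 0 0 0 1;0.001 0.009 0.36 0 0 0 1;0.001 0.009 0.375 0 0 0 1;0.001 0.009 0.382 0 0 0 1;0.001 0.009 0.382 0 0 0 1")

```text
time_s: 50.55
position: [0.5572, 0.3178, 0.1327]
tcp_rot: [[-1.0, -0.017, 0.0], [-0.017, 1.0, 0.0], [-0.0, 0.0, -1.0]]
ft_force: [-0.2, -0.3, 0.4]
gripper_width: 0.304
grasp_force: 59.0
```

Call:
drive_tool(commands="0 0 0.003 0 0 0 1;0 0 0.003 0 0 0 0.5;0 0 0.003 0 0 0 0.5;0 0 0.003 0 0 0 0.5;0 0 -0.1 0 0 0 0.46;0 0 -0.25 0 0 0 0.46;0 -0.15 -0.42 0 0 0 0.46;0 -0.35 -0.42 0 0 0 0.46;0 -0.55 -0.42 0 0 0 0.46;0 -0.75 -0.42 0 0 0 0.46;0 -0.98 -0.42 0 0 0 0.46;0 -0.98 -0.42 0 0 0 0.46")

```text
time_s: 51.75
position: [0.561, 0.0686, 0.238]
tcp_rot: [[-1.0, -0.013, 0.0], [-0.013, 1.0, -0.001], [-0.0, -0.001, -1.0]]
ft_force: [0.4, 0.6, -0.0]
gripper_width: 0.537
grasp_force: 0.0
```

Call:
drive_tool(commands="-0.13 -0.15 0 0 0 0.09 0.46;-0.13 -0.3 0 0 0 0.18 0.46;-0.13 -0.5 0 0 0 0.27 0.46;-0.13 -0.7 0 0 0 0.36 0.46;-0.13 -0.9 0 0 0 0.5 0.46;-0.13 -1 0 0 0 0.6 0.46;-0.13 -1 0 0 0 0.7 0.46;-0.13 -1 0 0 0 0.8 0.46;-0.13 -1 0 0 0 0.9 0.46;-0.13 -1 0 0 0 0.994 0.46;-0.13 -1 0 0 0 0.994 0.46;-0.13 -1 0 0 0 0.994 0.46")

```text
time_s: 52.95
position: [0.5981, -0.1763, 0.2375]
tcp_rot: [[-0.025, 1.0, 0.0], [1.0, 0.025, 0.0], [0.0, 0.0, -1.0]]
ft_force: [-0.1, 0.5, -0.3]
gripper_width: 0.54
grasp_force: 0.0
```

Run:
```python
from h import *
stat(); s,M=look('scene'); print('scene',find(s,M,'vial0',5))
s,M=look('wrist'); print('wrist',find(s,M,'vial0',5))
go((0.5985,-0.178,0.053),down(1.5))
```

```text
t 52.95 tcp [ 0.5981 -0.1763  0.2375] yaw 1.43 zax [ 0.  0. -1.] j [-16.4  27.6  20.8  83.1   0.   72.1] F [-0.1  0.5 -0.3] T [-0.06  0.04  0.02] w 0.54 g 0.0
scene [(0.95, [0.6014, 0.3169, 0.0886]), (0.54, [0.6006, -0.2216, 0.0115]), (0.53, [0.5599, 0.3184, 0.0888]), (0.47, [0.5985, -0.1746, 0.009])]
wrist [(0.91, [0.603, -0.2246, 0.0059]), (0.73, [0.6007, -0.181, 0.0029])]
ROW -0.0064 0.0018 0.7381 -0.0000 -0.0001 0.0017 | rows>= 4
```

Call:
drive_tool(commands="-0.006 0.002 0.1 0 0 0 0.46;-0.006 0.002 0.25 0 0 0 0.46;-0.006 0.002 0.4 0 0 0 0.46;-0.006 0.002 0.5 0 0 0 0.46;-0.006 0.002 0.6 0 0 0 0.46;-0.006 0.002 0.68 0 0 0 0.46;-0.006 0.002 0.738 0 0 0 0.46;-0.006 0.002 0.738 0 0 0 0.46;-0.006 0.002 0.738 0 0 0 0.46")

```text
time_s: 54.05
position: [0.5986, -0.178, 0.0535]
tcp_rot: [[-0.027, 1.0, 0.0], [1.0, 0.027, 0.0], [0.0, 0.0, -1.0]]
ft_force: [0.2, 0.2, 1.0]
gripper_width: 0.539
grasp_force: 0.0
```

Call:
drive_tool(commands="0 0 0 0 0 0 1;0 0 0 0 0 0 1;0 0 0 0 0 0 1;0 0 0 0 0 0 1;0 0 0 0 0 0 1;0 0 0 0 0 0 1")

```text
time_s: 54.65
position: [0.5992, -0.1783, 0.0544]
tcp_rot: [[-0.027, 1.0, 0.002], [1.0, 0.027, -0.001], [-0.001, 0.002, -1.0]]
ft_force: [-0.4, 0.1, 5.4]
gripper_width: 0.305
grasp_force: 58.7
```

Call:
drive_tool(commands="0 0 -0.1 0 0 0 1;0 0 -0.25 0 0 0 1;0 0 -0.4 0 0 0 1;0 0 -0.6 0 0 0 1;0.15 0 -0.7 0 0 0 1;0.35 0 -0.7 0 0 0 1;0.55 0 -0.7 0 0 0 1;0.75 0 -0.7 0 0 0 1;0.95 0 -0.7 0 0 0 1;0.99 0 -0.7 0 0 0 1;0.99 0 -0.7 0 0 0 1")

```text
time_s: 55.75
position: [0.592, 0.0712, 0.2288]
tcp_rot: [[-0.029, 1.0, 0.001], [1.0, 0.029, 0.0], [0.0, 0.001, -1.0]]
ft_force: [-0.2, -0.2, -0.1]
gripper_width: 0.306
grasp_force: 59.1
```

Call:
drive_tool(commands="0.1 -0.27 0 0 0 -0.1 1;0.2 -0.27 0 0 0 -0.2 1;0.3 -0.27 0 0 0 -0.3 1;0.4 -0.27 0 0 0 -0.4 1;0.5 -0.27 0 0 0 -0.5 1;0.6 -0.27 0 0 0 -0.6 1;0.7 -0.27 0 0 0 -0.7 1;0.8 -0.27 0 0 0 -0.8 1;0.9 -0.27 0 0 0 -0.9 1;0.99 -0.27 0 0 0 -0.994 1;0.99 -0.27 0 0 0 -0.994 1;0.99 -0.27 0 0 0 -0.994 1")

```text
time_s: 56.95
position: [0.5187, 0.3143, 0.2282]
tcp_rot: [[-1.0, -0.017, 0.0], [-0.017, 1.0, -0.0], [-0.0, -0.0, -1.0]]
ft_force: [-0.2, -0.1, -0.2]
gripper_width: 0.305
grasp_force: 59.1
```

Run:
```python
from h import *
stat(); s,M=look('scene'); print('scene',find(s,M,'vial0',5))
go((0.5165,0.317,0.133),down(91))
```

```text
t 56.95 tcp [0.5187 0.3143 0.2282] yaw 91.0 zax [ 0. -0. -1.] j [31.2 25.3 15.8 80.5 -0.  30.2] F [-0.2 -0.1 -0.2] T [-0.02 -0.01  0.02] w 0.305 g 59.075796604156494
scene [(0.8, [0.5985, 0.3155, 0.0867]), (0.72, [0.5577, 0.3183, 0.0874]), (0.7, [0.3778, -0.1288, -0.0026]), (0.66, [0.5996, -0.2225, 0.0111]), (0.6, [0.7619, -0.2056, 0.0032])]
ROW 0.0082 0.0127 0.3813 -0.0001 0.0002 -0.0026 | rows>= 2
```

Call:
drive_tool(commands="0.008 0.012 0.1 0 0 0 1;0.008 0.012 0.2 0 0 0 1;0.008 0.012 0.27 0 0 0 1;0.008 0.012 0.31 0 0 0 1;0.008 0.012 0.34 0 0 0 1;0.008 0.012 0.36 0 0 0 1;0.008 0.012 0.375 0 0 0 1;0.008 0.012 0.381 0 0 0 1;0.008 0.012 0.381 0 0 0 1")

```text
time_s: 57.95
position: [0.5161, 0.318, 0.133]
tcp_rot: [[-1.0, -0.017, 0.0], [-0.017, 1.0, 0.0], [-0.0, 0.0, -1.0]]
ft_force: [-0.3, 0.0, 0.0]
gripper_width: 0.309
grasp_force: 59.1
```

Call:
drive_tool(commands="0 0 0.003 0 0 0 1;0 0 0.003 0 0 0 0.5;0 0 0.003 0 0 0 0.5;0 0 0.003 0 0 0 0.5;0 0 -0.1 0 0 0 0.46;0 0 -0.25 0 0 0 0.46;0 -0.15 -0.42 0 0 0 0.46;0 -0.35 -0.42 0 0 0 0.46;0 -0.55 -0.42 0 0 0 0.46;0 -0.75 -0.42 0 0 0 0.46;0 -0.98 -0.42 0 0 0 0.46;0 -0.98 -0.42 0 0 0 0.46")

```text
time_s: 59.15
position: [0.5199, 0.069, 0.2382]
tcp_rot: [[-1.0, -0.013, 0.001], [-0.013, 1.0, -0.001], [-0.001, -0.001, -1.0]]
ft_force: [0.5, 1.4, -1.0]
gripper_width: 0.54
grasp_force: 0.0
```

Call:
drive_tool(commands="-0.29 -0.15 0 0 0 0.09 0.46;-0.29 -0.3 0 0 0 0.18 0.46;-0.29 -0.5 0 0 0 0.27 0.46;-0.29 -0.7 0 0 0 0.36 0.46;-0.29 -0.9 0 0 0 0.5 0.46;-0.29 -1 0 0 0 0.6 0.46;-0.29 -1 0 0 0 0.7 0.46;-0.29 -1 0 0 0 0.8 0.46;-0.29 -1 0 0 0 0.9 0.46;-0.29 -1 0 0 0 0.994 0.46;-0.29 -1 0 0 0 0.994 0.46;-0.29 -1 0 0 0 0.994 0.46")

```text
time_s: 60.35
position: [0.597, -0.1754, 0.2378]
tcp_rot: [[-0.025, 1.0, 0.0], [1.0, 0.025, 0.0], [0.0, 0.0, -1.0]]
ft_force: [0.3, -0.3, 0.4]
gripper_width: 0.541
grasp_force: 0.0
```

Run:
```python
from h import *
stat(); s,M=look('scene'); print('scene',find(s,M,'vial0',5))
s,M=look('wrist'); print('wrist',find(s,M,'vial0',5))
go((0.600,-0.2215,0.053),down(1.5))
```

```text
t 60.35 tcp [ 0.597  -0.1754  0.2378] yaw 1.43 zax [ 0.  0. -1.] j [-16.4  27.5  20.5  83.1   0.   72.2] F [ 0.3 -0.3  0.4] T [-0.04  0.03  0.04] w 0.541 g 0.0
scene [(0.83, [0.5577, 0.3155, 0.0897]), (0.64, [0.5963, 0.3168, 0.088]), (0.55, [0.6026, -0.2203, 0.0089])]
wrist [(0.75, [0.6036, -0.2228, 0.0034])]
ROW -0.1839 0.0072 0.7391 0.0000 -0.0000 0.0017 | rows>= 4
```

Call:
drive_tool(commands="-0.184 0.01 0 0 0 0 0.46;-0.184 0.01 0.25 0 0 0 0.46;-0.184 0.01 0.4 0 0 0 0.46;-0.184 0.01 0.5 0 0 0 0.46;-0.184 0.01 0.6 0 0 0 0.46;-0.184 0.01 0.68 0 0 0 0.46;-0.184 0.01 0.739 0 0 0 0.46;-0.184 0.01 0.739 0 0 0 0.46;-0.184 0.01 0.739 0 0 0 0.46")

```text
time_s: 61.45
position: [0.6006, -0.2217, 0.0535]
tcp_rot: [[-0.027, 1.0, 0.0], [1.0, 0.027, 0.0], [0.0, 0.0, -1.0]]
ft_force: [0.6, -0.2, 0.2]
gripper_width: 0.542
grasp_force: 0.0
```

Call:
drive_tool(commands="0 0 0 0 0 0 1;0 0 0 0 0 0 1;0 0 0 0 0 0 1;0 0 0 0 0 0 1;0 0 0 0 0 0 1;0 0 0 0 0 0 1")

```text
time_s: 62.05
position: [0.6012, -0.222, 0.0543]
tcp_rot: [[-0.026, 1.0, 0.002], [1.0, 0.026, -0.001], [-0.001, 0.002, -1.0]]
ft_force: [-1.4, -0.0, 7.0]
gripper_width: 0.305
grasp_force: 58.6
```

Call:
drive_tool(commands="0 0 -0.1 0 0 0 1;0 0 -0.25 0 0 0 1;0 0 -0.4 0 0 0 1;0 0 -0.6 0 0 0 1;0.15 0 -0.7 0 0 0 1;0.35 0 -0.7 0 0 0 1;0.55 0 -0.7 0 0 0 1;0.75 0 -0.7 0 0 0 1;0.95 0 -0.7 0 0 0 1;0.99 0 -0.7 0 0 0 1;0.99 0 -0.7 0 0 0 1")

```text
time_s: 63.15
position: [0.594, 0.0274, 0.2286]
tcp_rot: [[-0.029, 1.0, 0.001], [1.0, 0.029, 0.0], [0.0, 0.001, -1.0]]
ft_force: [-0.3, -0.9, -0.7]
gripper_width: 0.304
grasp_force: 59.0
```

Call:
drive_tool(commands="0.1 -0.1 0 0 0 -0.1 1;0.2 -0.2 0 0 0 -0.2 1;0.3 -0.3 0 0 0 -0.3 1;0.4 -0.45 0 0 0 -0.4 1;0.5 -0.45 0 0 0 -0.5 1;0.6 -0.45 0 0 0 -0.6 1;0.7 -0.45 0 0 0 -0.7 1;0.8 -0.45 0 0 0 -0.8 1;0.9 -0.45 0 0 0 -0.9 1;0.99 -0.45 0 0 0 -0.994 1;0.99 -0.45 0 0 0 -0.994 1;0.99 -0.45 0 0 0 -0.994 1")

```text
time_s: 64.35
position: [0.4758, 0.2695, 0.2281]
tcp_rot: [[-1.0, -0.017, 0.0], [-0.017, 1.0, -0.0], [-0.0, -0.0, -1.0]]
ft_force: [0.8, 0.1, -0.6]
gripper_width: 0.304
grasp_force: 59.1
```

Run:
```python
from h import *
stat(); s,M=look('scene'); print('scene',find(s,M,'vial0',5))
go((0.4755,0.3165,0.228),down(91))
```

```text
t 64.35 tcp [0.4758 0.2695 0.2281] yaw 90.99 zax [ 0. -0. -1.] j [29.5 17.8  5.  77.1 -0.  28.5] F [ 0.8  0.1 -0.6] T [-0.02 -0.01  0.04] w 0.304 g 59.06938076019287
scene [(0.78, [0.4792, 0.267, 0.1837]), (0.75, [0.5966, 0.3155, 0.0853]), (0.53, [0.5591, 0.3158, 0.0893]), (0.51, [0.5161, 0.3204, 0.0854])]
ROW -0.0022 0.1894 0.0008 -0.0001 0.0001 -0.0026 | rows>= 1
```

Three vials stand in the rack. Placing the last, then withdrawing.

Call:
drive_tool(commands="-0.002 0.19 0 0 0 0 1;-0.002 0.19 0.1 0 0 0 1;-0.002 0.19 0.2 0 0 0 1;-0.002 0.19 0.27 0 0 0 1;-0.002 0.19 0.31 0 0 0 1;-0.002 0.19 0.34 0 0 0 1;-0.002 0.19 0.36 0 0 0 1;-0.002 0.19 0.375 0 0 0 1;-0.002 0.19 0.381 0 0 0 1;-0.002 0.19 0.381 0 0 0 1")

```text
time_s: 65.45
position: [0.4748, 0.3177, 0.133]
tcp_rot: [[-1.0, -0.017, 0.0], [-0.017, 1.0, 0.0], [-0.0, 0.0, -1.0]]
ft_force: [-0.4, 0.3, -0.0]
gripper_width: 0.307
grasp_force: 59.3
```

Call:
drive_tool(commands="0 0 0.003 0 0 0 1;0 0 0.003 0 0 0 0.5;0 0 0.003 0 0 0 0.5;0 0 0.003 0 0 0 0.5;0 0 -0.1 0 0 0 0.46;0 0 -0.25 0 0 0 0.46;0 0 -0.45 0 0 0 0.46;0 -0.3 -0.6 0 0 0 0.46;0.3 -0.5 -0.6 0 0 0 0.46;0.5 -0.7 -0.6 0 0 0 0.46;0.5 -0.9 -0.6 0 0 0 0.46;0.5 -0.9 -0.6 0 0 0 0.46")

```text
time_s: 66.65
position: [0.3621, 0.1093, 0.282]
tcp_rot: [[-1.0, -0.018, 0.001], [-0.018, 1.0, 0.0], [-0.001, 0.0, -1.0]]
ft_force: [1.0, -0.1, 1.8]
gripper_width: 0.54
grasp_force: 0.0
```

Run:
```python
from h import *
stat(); s,M=look('scene'); print('scene',find(s,M,'vial0',5),find(s,M,'spatula_mid',2),find(s,M,'mat',1),find(s,M,'rack',1))
a=s['pixels']; cv2.imwrite('pics/end.png',cv2.resize(a[60:340,130:530],None,fx=2,fy=2))
s,M=look('top'); print('top',find(s,M,'vial0',6),find(s,M,'spatula_mid',2),find(s,M,'mat',1))
```

```text
t 66.65 tcp [0.3621 0.1093 0.282 ] yaw 91.03 zax [ 0.001  0.    -1.   ] j [ 16.8  -2.4 -10.8  81.6  -0.   15.8] F [ 1.  -0.1  1.8] T [-0.1  -0.03  0.02] w 0.54 g 0.0
scene [(0.81, [0.5156, 0.3193, 0.0858]), (0.72, [0.4746, 0.3178, 0.0856]), (0.72, [0.5573, 0.3199, 0.0882]), (0.56, [0.5961, 0.3156, 0.09])] [(0.64, [0.4187, -0.3436, 0.0179]), (0.25, [0.5576, 0.3153, 0.0866])] [(0.74, [0.4306, -0.3434, -0.0014])] [(0.86, [0.5398, 0.3196, 0.0763])]
top [(0.63, [0.4752, 0.3181, 0.0856]), (0.62, [0.4181, -0.348, 0.0221]), (0.6, [0.5581, 0.3174, 0.0882]), (0.46, [0.5175, 0.3161, 0.0849]), (0.46, [0.5993, 0.3113, 0.0828])] [(0.62, [0.4163, -0.3499, 0.0162])] [(0.56, [0.4285, -0.3437, 0.004])]
```

View pics/end.png

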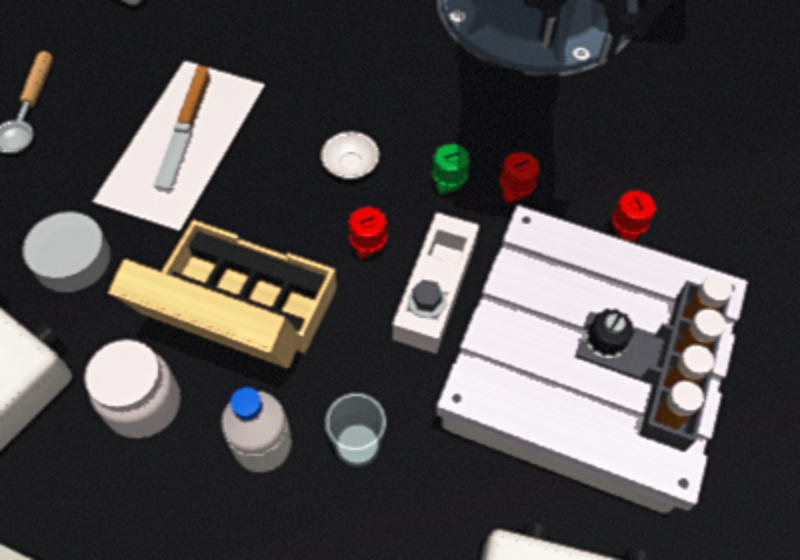

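The final view shows all four vials upright in the rack (caps at 715,290; 708,325; 697,362; 686,400), the bolt in the fork (612,330), the lid open, the spatula on its mat and the bystanders unmoved. Handing in.

```bash
python3 -c "
from cell import *
print(job_done())"
```

```text
the job is handed in; nothing more can be done
None
```

The job is handed in (no verdict came back): rack bolted down with the nut firmly tight by wrist torque, lid levered and swung open, all four vials upright in the rack, and the spatula back on its mat.

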